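# Pin the bottle carriers on a lab shaker and set it

### The arm

A 6-joint arm with a two-finger parallel gripper is mounted at the origin on the work surface. World frame = base frame: x ahead of the robot, y to its left, z up, the work surface at z = 0. Lengths are in m, angles in rad, forces in N, time in s.
With the tool pointing down it reaches from about 0.25 to 0.775 m from the base axis. Payload 4 kg.
Tool frame: the origin (TCP) lies between the finger pads, 19 mm behind the fingertips; this is the grasp point; z points along the fingers, y is the line along which they close (so a half turn about z gives the same grasp; the last joint's range is limited). The gripper opens to 94 mm and grips with 3 to 60 N. Pads are 16 mm wide; open, the fingers measure 119 mm over their backs; the gripper's body (75 mm by 177 mm) begins 78 mm behind the grasp point.
Start: joints at [1.079, 0.087, 1.371, -0, 1.684, -0.103], TCP at [0.209, 0.509, 0.224] pointing down, gripper open.
Joint ranges: [-3.1, 3.1], [-0.76, 2.03], [0.27, 2.55], [-1.08, 4.22], [0.17, 2.65], [-2.57, 2.57]. Speed limits (rad/s): [2.79, 2.79, 3.14, 3.14, 3.14, 3.14].

### API

Orientations are given as [roll, pitch, yaw] about the fixed x, y, z axes, in that order (R = Rz(yaw) Ry(pitch) Rx(roll)).
In Python, from bench import * gives the robot as it stands.
- The arm moves only by the shell command python3 -m creep 'ROWS'. ROWS is rows parted by semicolons, their numbers by spaces, 1 to 20 of them, each of 5 numbers: the finger opening in m, then dx, dy, dz in m, then a turn about the tool's z in rad; each row shifts and turns the commanded pose from where the row before left it, along the tool's axes as they then stand; what a row does not reach is not made up. A row lasts 1/12 s, in which the tool goes at most 0.0417 m and 0.125 rad, less where a joint would pass 70% of its speed; a pose out of reach is approached as far as the arm can. The fingers move at their own pace and stop on an object; the grip force is fixed at half the most. Time passes only in rows, so rows that do not move let the fingers close. It prints the time, the measured TCP pose, the force, the opening and the grip force at its end.
- get_obs(): the state, without advancing time (a new reading comes with each control period).
- snapshot(name): name is "scene" or "top" or "wrist"; returns a dict with "color" (480x640x3 uint8, blue, green, red), "fx", "fy", "cx", "cy" (pixels), "extrinsics" (4x4, takes a point from world to camera coordinates). Camera axes: x right, y down, z forward; pixel columns grow to the right and rows downward; lengths in m; the calibration is good to about 2 mm. The wrist camera is an equidistant fisheye: a pixel r from the principal point sees the ray r / f radians off the axis. A picture is of the moment at which its call begins. There is no depth.
- close_job(): hands the job in; it is judged then, once.
The state is a dict: "time": time; "joint_positions": joint angles; "qvel": joint speeds; "joint_torque": joint torques, N m; "tool_pos": TCP position; "ee_rot": TCP orientation; "wrist_force": force on the tool from outside, world axes, zero at the start; "wrist_torque": the same for the moment, N m; "width": finger opening in m; "finger_force": force on a finger pad.
Only numpy, scipy, OpenCV 4.12 (cv2) and the standard library are available. Lean on these libraries where they do the work, as an engineer would, in place of code of your own. Each camera call takes 0.05 s, during which the arm holds its last target. There are 200 camera calls.

### The job

Get the bench shaker ready for a run. First turn the winged lock screw on its console clockwise until it bottoms, which locks the deck; then slide the tongue of every bottle carrier on the bench into a fork of its own on the deck and push a headed pin from the rack down through fork and tongue until its head seats flat. When all carriers are pinned, back the lock screw off a quarter turn, and after that turn the speed dial so that its pointer stands at the thick index bar; do not shove or knock over the beaker or the wash bottle.

Things in the scene. Friction and masses are not known exactly. Their poses are not given: they have to be found in the camera images.
- shaker: Low white orbital shaker, fixed, 240 (x) x 400 (y) mm. Aluminium deck 220 x 300 mm centred on the origin, surface 60 mm above the bench; three forks in a row along y, 60 mm toward +x. At the right end (-y) a console 70 mm high with speed dial (nearer the robot) and lock screw. Origin: under the deck's centre at bench level; x points away from the robot through the forks, y left, z up.
- fork1 (a point): Left fork (seen from the robot): centre of its 16 mm vertical hole at the upper face, 50 mm above the deck. Two steel plates 36 (x) x 44 (y) x 10 mm, gap 10 to 26 mm below this point, open to the shaker's -x and the sides, closed by a web 18 mm behind the hole. A carrier standing on the deck has its tongue level with the gap. A seated pin has its origin here. Axes as the shaker's.
- fork2 (a point): Middle fork: the same point on an identical fork, 100 mm to the right (shaker's -y) of fork1.
- fork3 (a point): Right fork, next to the console: the same point on an identical fork, 200 mm to the right of fork1.
- lock_screw (a joint): Winged steel lock screw: angle in rad, grows clockwise seen from above; hard stop (bottomed) at 2.40, can turn back to 0. At 0 the wing lies along the shaker's x; at value a it is turned a clockwise. Wing 60 mm long, 12 mm thick, 28 mm high (90 to 118 mm above the bench). Friction 0.05 N m, stays where left. A quarter turn back from the stop reads 0.83.
- lock_screw_grip (a point): On the lock screw's axis, 106 mm above the bench, 12 mm under the top of the wing: a good height for the TCP.
- speed_dial (a joint): Black dial 52 mm diameter on a steel disc: angle in rad, 0 to 3.6, grows clockwise seen from above. Bar grip 49 mm long, 14 mm thick, top 114 mm above the bench; a white line on one half of the bar is the pointer: at 0 it points to the shaker's -x, at a it is turned a clockwise. The index, the one thick black bar on the disc (other ticks are thin), is at 2.20. Friction 0.04 N m, stays.
- speed_dial_grip (a point): On the dial's axis, 107 mm above the bench, 7 mm under the top of the bar grip: a good height for the TCP.
- pin_rack: Grey plastic rack, fixed, 170 (x) x 60 (y) mm; its top plate is 60 mm above the bench with three 18 mm holes 55 mm apart along its x. Origin: centre of the underside.
- carrier1: Identical loose bottle carriers, 2 or 3 present. Aluminium block 70 (x) x 56 (y) x 40 mm high with a drilled tongue toward its +x (see its eye). A white bottle 42 (x) x 40 (y) mm is fixed in it and rises to 100 mm (flat sides to grip from 44 to 96 mm up), with a round 28 mm cap up to 118 mm. 0.3 to 0.5 kg. Origin: centre of underside; z up.
- carrier2: Identical loose bottle carriers, 2 or 3 present. Aluminium block 70 (x) x 56 (y) x 40 mm high with a drilled tongue toward its +x (see its eye). A white bottle 42 (x) x 40 (y) mm is fixed in it and rises to 100 mm (flat sides to grip from 44 to 96 mm up), with a round 28 mm cap up to 118 mm. 0.3 to 0.5 kg. Origin: centre of underside; z up.
- carrier3: Identical loose bottle carriers, 2 or 3 present. Aluminium block 70 (x) x 56 (y) x 40 mm high with a drilled tongue toward its +x (see its eye). A white bottle 42 (x) x 40 (y) mm is fixed in it and rises to 100 mm (flat sides to grip from 44 to 96 mm up), with a round 28 mm cap up to 118 mm. 0.3 to 0.5 kg. Origin: centre of underside; z up.
- carrier1_eye (a point): Eye of carrier1: centre of the 18 mm vertical hole in its tongue, at the upper face, 65 mm along +x and 36 mm up from the carrier's origin. The tongue is 36 mm wide, 10 mm thick (26 to 36 mm above the carrier's underside), its tip 82 mm from the carrier's origin.
- carrier2_eye (a point): Eye of carrier2: centre of the 18 mm vertical hole in its tongue, at the upper face, 65 mm along +x and 36 mm up from the carrier's origin. The tongue is 36 mm wide, 10 mm thick (26 to 36 mm above the carrier's underside), its tip 82 mm from the carrier's origin.
- carrier3_eye (a point): Eye of carrier3: centre of the 18 mm vertical hole in its tongue, at the upper face, 65 mm along +x and 36 mm up from the carrier's origin. The tongue is 36 mm wide, 10 mm thick (26 to 36 mm above the carrier's underside), its tip 82 mm from the carrier's origin.
- pin1: Identical loose headed pins, upright in the rack. Steel shaft 14 mm thick, 46 mm long below the head, the last 10 mm tapered to 6 mm. Head: steel flange 28 mm diameter, 6 mm thick, and on it a black round grip 22 mm diameter, 34 mm tall. Origin: on the axis at the underside of the flange (the seating face): tip 46 mm below it, top of the grip 40 mm above. z up.
- pin2: Identical loose headed pins, upright in the rack. Steel shaft 14 mm thick, 46 mm long below the head, the last 10 mm tapered to 6 mm. Head: steel flange 28 mm diameter, 6 mm thick, and on it a black round grip 22 mm diameter, 34 mm tall. Origin: on the axis at the underside of the flange (the seating face): tip 46 mm below it, top of the grip 40 mm above. z up.
- pin3: Identical loose headed pins, upright in the rack. Steel shaft 14 mm thick, 46 mm long below the head, the last 10 mm tapered to 6 mm. Head: steel flange 28 mm diameter, 6 mm thick, and on it a black round grip 22 mm diameter, 34 mm tall. Origin: on the axis at the underside of the flange (the seating face): tip 46 mm below it, top of the grip 40 mm above. z up.
- beaker: Bystander: open glass beaker, 66 mm diameter, 85 mm high; origin at the centre of its underside.
- wash_bottle: Bystander: white bottle, 60 mm diameter, 130 mm high.
Mind the look-alikes: they are no part of the job. Leave any green or turquoise look-alike of the carrier2 alone. Leave any green look-alike of the pin2 alone.

How it is judged:
On the way, in this order (a step that is already met when the one before it is completed fails the run):
1. the lock screw is turned clockwise until it bottoms (value of joint lock_screw above 2.34 rad), for 0.2 s.
2. with the lock screw still bottomed, every carrier has its tongue in a fork and a pin fully seated through both (((horizontal distance between carrier1_eye and fork1 below 0.006 m and z of carrier1_eye in the frame of fork1 between -0.022 and -0.009 m) or (horizontal distance between carrier1_eye and fork2 below 0.006 m and z of carrier1_eye in the frame of fork2 between -0.022 and -0.009 m) or (horizontal distance between carrier1_eye and fork3 below 0.006 m and z of carrier1_eye in the frame of fork3 between -0.022 and -0.009 m)) and ((horizontal distance between pin1 and carrier1_eye below 0.008 m and z of pin1 in the frame of carrier1_eye between 0.009 and 0.0175 m) or (horizontal distance between pin2 and carrier1_eye below 0.008 m and z of pin2 in the frame of carrier1_eye between 0.009 and 0.0175 m) or (horizontal distance between pin3 and carrier1_eye below 0.008 m and z of pin3 in the frame of carrier1_eye between 0.009 and 0.0175 m)) and ((horizontal distance between carrier2_eye and fork1 below 0.006 m and z of carrier2_eye in the frame of fork1 between -0.022 and -0.009 m) or (horizontal distance between carrier2_eye and fork2 below 0.006 m and z of carrier2_eye in the frame of fork2 between -0.022 and -0.009 m) or (horizontal distance between carrier2_eye and fork3 below 0.006 m and z of carrier2_eye in the frame of fork3 between -0.022 and -0.009 m)) and ((horizontal distance between pin1 and carrier2_eye below 0.008 m and z of pin1 in the frame of carrier2_eye between 0.009 and 0.0175 m) or (horizontal distance between pin2 and carrier2_eye below 0.008 m and z of pin2 in the frame of carrier2_eye between 0.009 and 0.0175 m) or (horizontal distance between pin3 and carrier2_eye below 0.008 m and z of pin3 in the frame of carrier2_eye between 0.009 and 0.0175 m)) and ((horizontal distance between carrier3_eye and fork1 below 0.006 m and z of carrier3_eye in the frame of fork1 between -0.022 and -0.009 m) or (horizontal distance between carrier3_eye and fork2 below 0.006 m and z of carrier3_eye in the frame of fork2 between -0.022 and -0.009 m) or (horizontal distance between carrier3_eye and fork3 below 0.006 m and z of carrier3_eye in the frame of fork3 between -0.022 and -0.009 m)) and ((horizontal distance between pin1 and carrier3_eye below 0.008 m and z of pin1 in the frame of carrier3_eye between 0.009 and 0.0175 m) or (horizontal distance between pin2 and carrier3_eye below 0.008 m and z of pin2 in the frame of carrier3_eye between 0.009 and 0.0175 m) or (horizontal distance between pin3 and carrier3_eye below 0.008 m and z of pin3 in the frame of carrier3_eye between 0.009 and 0.0175 m)) and value of joint lock_screw above 2.3 rad), for 0.2 s.
3. the lock screw is backed off a quarter turn from its stop (value of joint lock_screw between 0.529 and 1.129 rad), for 0.2 s.
4. the speed dial is turned to the index (value of joint speed_dial between 2.06 and 2.34 rad), for 0.2 s.
At the end, for the whole second after the job is handed in: Every carrier present is at rest with its eye within 6 mm of a fork hole's axis and in the gap, and a pin through it whose flange underside is 9 to 17.5 mm above the eye (14 when seated); the lock screw is 1.57 +/- 0.3 rad back from its stop; the dial is at 2.20 +/- 0.14 (all of step 3 and all of step 4 and ((horizontal distance between carrier1_eye and fork1 below 0.006 m and z of carrier1_eye in the frame of fork1 between -0.022 and -0.009 m) or (horizontal distance between carrier1_eye and fork2 below 0.006 m and z of carrier1_eye in the frame of fork2 between -0.022 and -0.009 m) or (horizontal distance between carrier1_eye and fork3 below 0.006 m and z of carrier1_eye in the frame of fork3 between -0.022 and -0.009 m)) and ((horizontal distance between pin1 and carrier1_eye below 0.008 m and z of pin1 in the frame of carrier1_eye between 0.009 and 0.0175 m) or (horizontal distance between pin2 and carrier1_eye below 0.008 m and z of pin2 in the frame of carrier1_eye between 0.009 and 0.0175 m) or (horizontal distance between pin3 and carrier1_eye below 0.008 m and z of pin3 in the frame of carrier1_eye between 0.009 and 0.0175 m)) and ((horizontal distance between carrier2_eye and fork1 below 0.006 m and z of carrier2_eye in the frame of fork1 between -0.022 and -0.009 m) or (horizontal distance between carrier2_eye and fork2 below 0.006 m and z of carrier2_eye in the frame of fork2 between -0.022 and -0.009 m) or (horizontal distance between carrier2_eye and fork3 below 0.006 m and z of carrier2_eye in the frame of fork3 between -0.022 and -0.009 m)) and ((horizontal distance between pin1 and carrier2_eye below 0.008 m and z of pin1 in the frame of carrier2_eye between 0.009 and 0.0175 m) or (horizontal distance between pin2 and carrier2_eye below 0.008 m and z of pin2 in the frame of carrier2_eye between 0.009 and 0.0175 m) or (horizontal distance between pin3 and carrier2_eye below 0.008 m and z of pin3 in the frame of carrier2_eye between 0.009 and 0.0175 m)) and ((horizontal distance between carrier3_eye and fork1 below 0.006 m and z of carrier3_eye in the frame of fork1 between -0.022 and -0.009 m) or (horizontal distance between carrier3_eye and fork2 below 0.006 m and z of carrier3_eye in the frame of fork2 between -0.022 and -0.009 m) or (horizontal distance between carrier3_eye and fork3 below 0.006 m and z of carrier3_eye in the frame of fork3 between -0.022 and -0.009 m)) and ((horizontal distance between pin1 and carrier3_eye below 0.008 m and z of pin1 in the frame of carrier3_eye between 0.009 and 0.0175 m) or (horizontal distance between pin2 and carrier3_eye below 0.008 m and z of pin2 in the frame of carrier3_eye between 0.009 and 0.0175 m) or (horizontal distance between pin3 and carrier3_eye below 0.008 m and z of pin3 in the frame of carrier3_eye between 0.009 and 0.0175 m)) and linear speed of each of carrier1, carrier2, carrier3 below 0.02 m/s); the robot touches nothing.
It fails at once if a bystander is shoved more than 6 cm or knocked over (distance of any of beaker, wash_bottle from where it was at the start of the episode above 0.06 m or angle between any of beaker, wash_bottle's own z axis and vertical above 0.7 rad).
Of carrier1, carrier2, carrier3 only 2 to 3 are there at a start; the rules pass over those that are not, and their reading is None.
At some moment in a run one of carrier1, carrier2, carrier3 may be knocked a few centimetres aside while the robot is not near it.
It also fails if it takes over 210 s, if anything falls off the work surface, if the arm or the gripper's body presses on something with over 40 N, if the wrist force passes 120 N, or if a joint passes its speed limit or range.

## Working session

There is one attempt and no reset: what is moved stays moved. The work goes in short steps, Python scripts to look and compute and a shell command to move; the robot and the scene stay as the last step left them, time stands still between calls to the robot, and variables do not carry over. Pictures are saved under pics/ and viewed, at most 16 in all, crops included, and the job is handed in when it is done.

```bash
mkdir -p pics; ls
python3 - <<'E'
from bench import *
import cv2,numpy as np
o=get_obs(); print(o)
for n in("scene","top"):
    s=snapshot(n); cv2.imwrite(f"pics/{n}0.png",s["color"]); print(n,s["fx"],s["fy"],s["cx"],s["cy"]);print(np.round(s["extrinsics"],4).tolist())
E
```

```text
pics
{'time': 0.0, 'joint_positions': array([ 1.07890329e+00,  8.79458275e-02,  1.37223247e+00, -2.15873965e-05,
        1.68358407e+00, -1.03092847e-01]), 'qvel': array([ 0.00101193, -0.00043092,  0.00017452, -0.00148076,  0.00079704,
       -0.00011276]), 'joint_torque': array([ 1.17098803e-04, -3.40183282e+01, -3.02428794e+01,  7.17988866e-02,
        3.31077143e-02, -1.78168771e-04]), 'tool_pos': array([0.20826326, 0.50850499, 0.22312019]), 'ee_rot': array([-3.13943225e+00, -2.01944906e-04,  2.75278984e+00]), 'wrist_force': array([-0.36187216, -0.36129514, -0.41168559]), 'wrist_torque': array([-0.00158801, -0.03649119,  0.01779126]), 'finger_force': 0.0, 'width': 0.09376916115143051}
scene 512.7349550830353 512.7349550830353 320.8702790804026 239.29695941529536
[[-0.5462, 0.8375, 0.0157, 0.249], [0.6149, 0.4136, -0.6714, -0.2123], [-0.5688, -0.3571, -0.7409, 1.5918], [0.0, 0.0, 0.0, 1.0]]
top 492.87445905418906 492.87445905418906 327.27290990028655 245.18932442432694
[[0.0123, -0.9999, 0.0054, -0.025], [-0.9903, -0.0129, -0.1384, 0.4676], [0.1384, -0.0037, -0.9904, 1.3697], [0.0, 0.0, 0.0, 1.0]]
```

View pics/scene0.png

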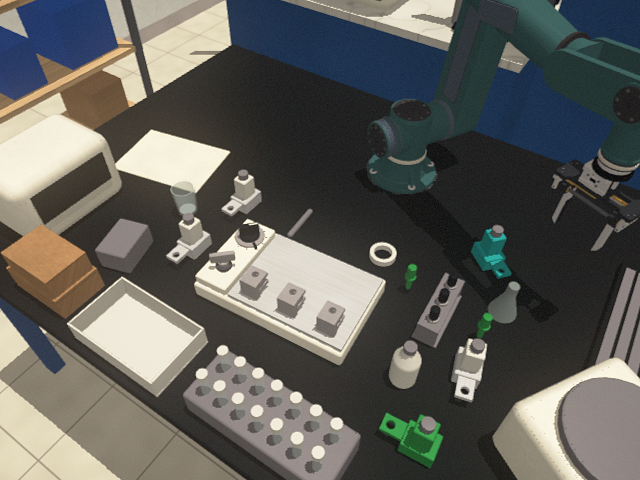

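View pics/top0.png

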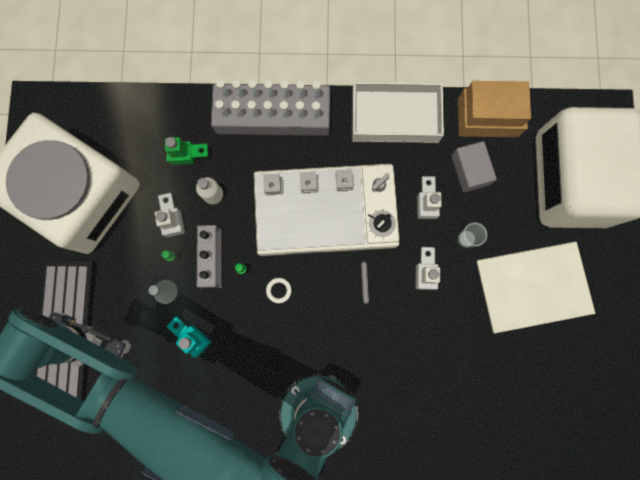

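The scene view shows the arm at the upper right. The top view shows the shaker at (255-398,165-255) with forks at about (272,183), (308,181), (345,179). The lock screw is at (380,184) and the dial at (382,222). White carriers are at (428,200), (428,272) and (170,218). The pin rack is at (207,257), the wash bottle at (208,190) and the beaker at (472,235). I'll zoom in for accurate pixels.

```bash
cat > h.py <<'E'
from bench import *
import cv2,numpy as np
def cast(s,uv,z):
    E=s["extrinsics"];R,t=E[:3,:3],E[:3,3]
    uv=np.atleast_2d(np.float64(uv))
    d=np.c_[(uv[:,0]-s["cx"])/s["fx"],(uv[:,1]-s["cy"])/s["fy"],np.ones(len(uv))]@R
    c=-R.T@t
    return c+d*((z-c[2])/d[:,2])[:,None]
def proj(s,p):
    E=s["extrinsics"];q=E[:3,:3]@np.asarray(p,float)+E[:3,3]
    return np.array([s["fx"]*q[0]/q[2]+s["cx"],s["fy"]*q[1]/q[2]+s["cy"]])
def crop(s,x0,y0,w,h,k,f):
    im=cv2.resize(s["color"][y0:y0+h,x0:x0+w],None,fx=k,fy=k,interpolation=cv2.INTER_CUBIC)
    for i in range(0,w,20): cv2.line(im,(i*k,0),(i*k,5 if (x0+i)%100 else 14),(0,0,255),1)
    for i in range(0,h,20): cv2.line(im,(0,i*k),(5 if (y0+i)%100 else 14,i*k),(0,0,255),1)
    cv2.imwrite(f,im)
E
python3 - <<'E'
from h import *
s=snapshot("top")
a=s["color"]
crop(s,250,160,200,140,4,"pics/tc1.png")
crop(s,140,180,100,120,5,"pics/tc2.png")
g=cv2.cvtColor(a,cv2.COLOR_BGR2GRAY)
E
```

```text
(no output)
```

View pics/tc1.png

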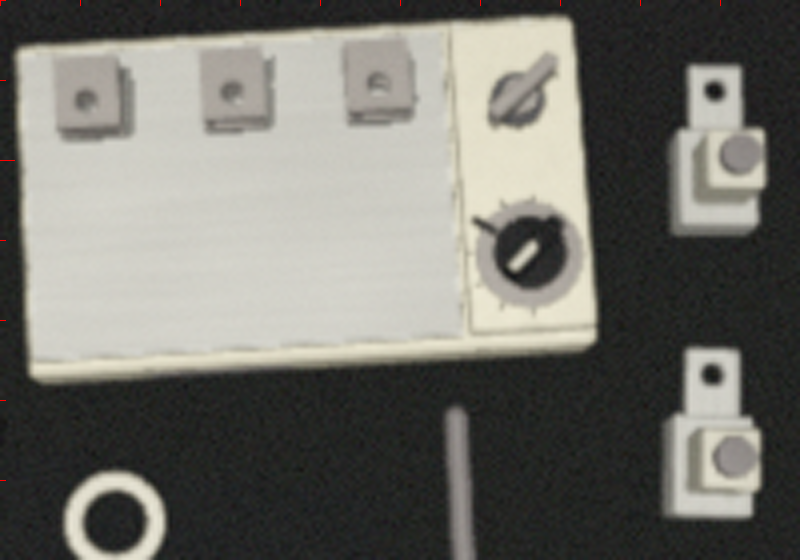

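View pics/tc2.png

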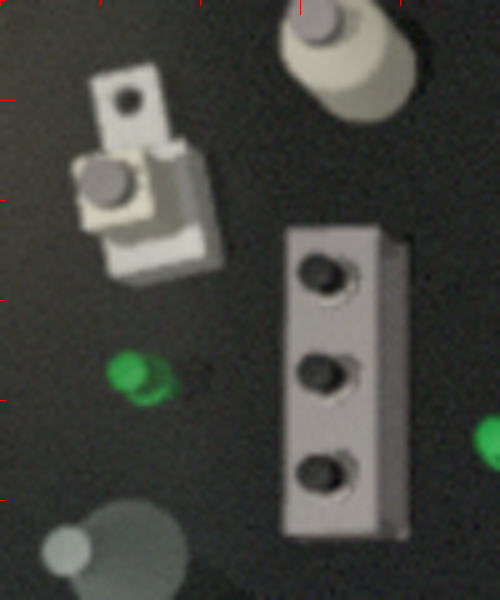

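The first crop shows the three fork holes, the wing pointing up and right in the picture, the dial pointer pointing down and left, and two upright carriers with clear eyes. The second shows carrier C tilted, with its eye at about (165.6,200.2), and three pins at about (203.6,234.6/254.6/274.6). Next step is converting these to positions.

Run:
```python
from h import *
np.set_printoptions(precision=4,suppress=True)
s=snapshot("top")
c1=lambda u,v:(250+u/4-.4,160+v/4-.4)
c2=lambda u,v:(140+u/5-.4,180+v/5-.4)
P={}
def p(n,uv,z): P[n]=cast(s,uv,z)[0]; print(n,P[n])
p('f1',c1(87,100),.11);p('f2',c1(232,93),.11);p('f3',c1(379,83),.11)
print('fork dist',np.linalg.norm(P['f1']-P['f2']),np.linalg.norm(P['f2']-P['f3']))
d=P['f1']-P['f3'];yaw=np.arctan2(-d[0],d[1]);print('shaker yaw',yaw)
p('deckNL',c1(35,362),.06);p('deckFL',c1(17,50),.06)
d=P['deckFL']-P['deckNL'];print(np.arctan2(d[1],d[0]),np.linalg.norm(d))
p('w1',c1(495,113),.118);p('w2',c1(553,62),.118);d=P['w2']-P['w1'];print('wing yaw',np.arctan2(d[1],d[0]),np.linalg.norm(d),(P['w1']+P['w2'])/2)
p('dial',c1(531,250),.108);p('ptr1',c1(540,243),.114);p('ptr2',c1(512,268),.114);d=P['ptr2']-P['ptr1'];print('ptr',np.arctan2(d[1],d[0]))
p('ix1',c1(475,220),.09);p('ix2',c1(497,233),.09);d=P['ix1']-P['ix2'];print('index',np.arctan2(d[1],d[0]), P['ix1']-P['dial'])
for n,e,c in(('A',c1(714,91),c1(741,154)),('B',c1(711,374),c1(735,457)),('C',c2(128,101),c2(107,183))):
    p(n+'eye',e,.036);p(n+'cap',c,.118);d=P[n+'eye']-P[n+'cap'];print(n,'yaw',np.arctan2(d[1],d[0]),np.linalg.norm(d[:2]))
for i,v in enumerate((273,373,473)): p('pin%d'%i,c2(319,v),.10)
p('rackA',c2(284,227),.06);p('rackB',c2(283,536),.06);p('beaker',(472,236),.085);p('wash',(203.5,184),.13);p('bcap',(208,192),.0)
```

```text
f1 [0.6222 0.136  0.11  ]
f2 [0.6285 0.0371 0.11  ]
f3 [ 0.6369 -0.0634  0.11  ]
fork dist 0.09910521425906353 0.10079235765670937
shaker yaw 0.07355267981086644
deckNL [0.4478 0.1726 0.06  ]
deckFL [0.6713 0.1925 0.06  ]
0.08863598345790759 0.22443782542036042
w1 [ 0.6148 -0.142   0.118 ]
w2 [ 0.651  -0.1815  0.118 ]
wing yaw -0.8295672185971688 0.05364360618021881 [ 0.6329 -0.1618  0.118 ]
dial [ 0.5225 -0.1673  0.108 ]
ptr1 [ 0.5262 -0.1727  0.114 ]
ptr2 [ 0.5088 -0.1537  0.114 ]
ptr 2.313279932072096
ix1 [ 0.5463 -0.1309  0.09  ]
ix2 [ 0.5374 -0.146   0.09  ]
index 1.0392158192602348 [ 0.0239  0.0364 -0.018 ]
Aeye [ 0.6547 -0.3085  0.036 ]
Acap [ 0.5886 -0.3087  0.118 ]
A yaw 0.002547998009293062 0.06618248868628496
Beye [ 0.4485 -0.3031  0.036 ]
Bcap [ 0.3829 -0.301   0.118 ]
B yaw -0.03148112735257536 0.06561435468037881
Ceye [0.5929 0.4476 0.036 ]
Ccap [0.5288 0.429  0.118 ]
C yaw 0.28326825846830145 0.06674625810036941
pin0 [0.4842 0.3174 0.1   ]
pin1 [0.4296 0.3148 0.1   ]
pin2 [0.3756 0.3123 0.1   ]
rackA [0.5164 0.3482 0.06  ]
rackB [0.3437 0.3403 0.06  ]
beaker [ 0.4913 -0.4165  0.085 ]
wash [0.616 0.316 0.13 ]
bcap [0.6264 0.3348 0.    ]
```

Checks pass: fork spacing is 99 and 101 mm, and eye-to-cap distance is about 65 mm. Shaker yaw is about 0.077, the screw reads about 0.91 and the dial about 0.90. I'll add a helper that works out offsets in the tool's axes.

```bash
cat > go.py <<'E'
import sys
from h import *
# go.py x y z yaw : turn needed, then shift in the tool axes (after the turn)
x,y,z,w=map(float,sys.argv[1:5]); o=get_obs(); p=o["tool_pos"]; r=o["ee_rot"]
turn=(r[2]-w+np.pi)%(2*np.pi)-np.pi
d=np.array([x,y,z])-p; c,s=np.cos(w),np.sin(w)
print("turn %.3f  dx %.4f dy %.4f dz %.4f  n@.035=%.1f q6=%.2f"%(turn,c*d[0]+s*d[1],s*d[0]-c*d[1],-d[2],np.linalg.norm(d)/.035,o["joint_positions"][5]))
E
python3 go.py .632 -.162 .19 2.31
```

```text
turn 0.443  dx -0.7811 dy -0.1388 dz 0.0335  n@.035=22.7 q6=-0.10
```

```bash
python3 -m creep '.06 0 0 0 .111;.06 0 0 0 .111;.06 0 0 0 .111;.06 0 0 0 .11;.06 -.0325 -.0058 .0014 0;.06 -.0325 -.0058 .0014 0;.06 -.0325 -.0058 .0014 0;.06 -.0325 -.0058 .0014 0;.06 -.0325 -.0058 .0014 0;.06 -.0325 -.0058 .0014 0;.06 -.0325 -.0058 .0014 0;.06 -.0325 -.0058 .0014 0;.06 -.0325 -.0058 .0014 0;.06 -.0325 -.0058 .0014 0;.06 -.0325 -.0058 .0014 0;.06 -.0325 -.0058 .0014 0'; python3 -m creep '.06 -.0325 -.0058 .0014 0;.06 -.0325 -.0058 .0014 0;.06 -.0325 -.0058 .0014 0;.06 -.0325 -.0058 .0014 0;.06 -.0325 -.0058 .0014 0;.06 -.0325 -.0058 .0014 0;.06 -.0325 -.0058 .0014 0;.06 -.0325 -.0058 .0014 0;.06 -.0325 -.0058 .0014 0;.06 -.0325 -.0058 .0014 0;.06 -.0325 -.0058 .0014 0;.06 -.0325 -.0058 .0014 0;.06 0 0 0 0;.06 0 0 0 0'; python3 go.py .632 -.162 .19 2.31
python3 - <<'E'
from h import *
s=snapshot("wrist");cv2.imwrite("pics/w1.png",s["color"]);print(s["fx"],s["cx"],s["cy"],np.round(s["extrinsics"],4).tolist())
E
```

```text
time: 1.53
tool_pos: [0.4202, 0.1723, 0.2074]
ee_rot: [3.141, -0.0, 2.31]
wrist_force: [0.6, 1.3, 0.7]
width: 0.0602
finger_force: 0.0
time: 2.7
tool_pos: [0.6309, -0.1627, 0.1888]
ee_rot: [-3.141, -0.003, 2.307]
wrist_force: [-0.5, -0.2, -0.8]
width: 0.0599
finger_force: 0.0
turn -0.003  dx -0.0002 dy 0.0013 dz -0.0012  n@.035=0.0 q6=-1.08
371.64829954431775 326.87806722333653 245.42638062717822 [[0.7397, 0.6729, -0.0013, -0.357], [0.6481, -0.7119, 0.2706, -0.544], [0.1811, -0.201, -0.9627, 0.2112], [0.0, 0.0, 0.0, 1.0]]
```

View pics/w1.png

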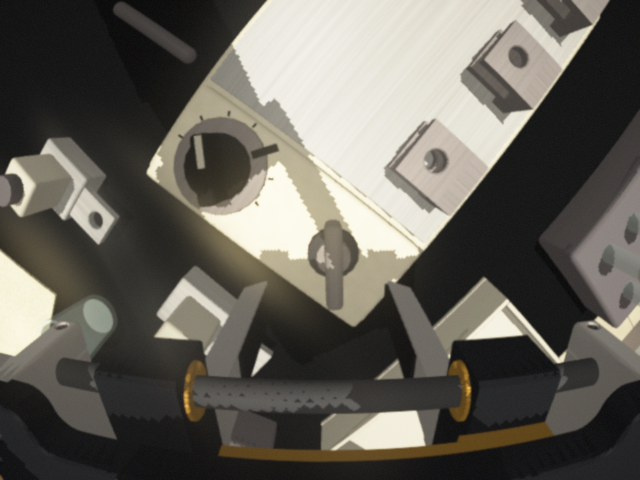

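The wrist view shows the wing between the fingers, from (334,224) to (334,308). Fork3's hole is at (434,161) and fork2's at (518,57). The dial is at (220,165). I'll cast these as fisheye rays.

```bash
cat >> h.py <<'E'
def fcast(s,uv,z):
    uv=np.atleast_2d(np.float64(uv)); a=(uv-[s["cx"],s["cy"]])/s["fx"]; r=np.linalg.norm(a,axis=1,keepdims=True)
    E=s["extrinsics"];R,t=E[:3,:3],E[:3,3]; d=np.c_[a/np.maximum(r,1e-9)*np.sin(r),np.cos(r)]@R; c=-R.T@t
    return c+d*((z-c[2])/d[:,2])[:,None]
E
python3 - <<'E'
from h import *
np.set_printoptions(precision=4,suppress=True)
s=snapshot("wrist")
print(fcast(s,[(434,161),(518,57)],.11)); w=fcast(s,[(334,224),(335,308)],.118);print(w,w.mean(0),np.arctan2(*(w[0]-w[1])[1::-1]))
print(fcast(s,(216,167),.114),fcast(s,[(277,147),(254,155)],.09))
E
```

```text
[[ 0.6367 -0.0631  0.11  ]
 [ 0.63    0.0375  0.11  ]]
[[ 0.6158 -0.1383  0.118 ]
 [ 0.6564 -0.1813  0.118 ]] [ 0.6361 -0.1598  0.118 ] 2.328041441541631
[[ 0.5335 -0.1623  0.114 ]] [[ 0.5535 -0.1285  0.09  ]
 [ 0.5448 -0.1435  0.09  ]]
```

```bash
python3 -m creep '.06 0 .003 .0276 0;.06 0 0 .0276 0;.06 0 0 .0276 0;.0 0 0 0 0;0 0 0 0 0;0 0 0 0 0;0 0 0 0 0;0 0 0 0 0;0 0 0 0 0'; python3 -m creep '0 0 0 0 .12;0 0 0 0 .12;0 0 0 0 .12;0 0 0 0 .12;0 0 0 0 .12;0 0 0 0 .12;0 0 0 0 .12;0 0 0 0 .12;0 0 0 0 .12;0 0 0 0 .12;0 0 0 0 .12;0 0 0 0 .12;0 0 0 0 .08;0 0 0 0 0;0 0 0 0 0'; python3 -c "
from bench import *
o=get_obs();print(o['wrist_torque'],o['ee_rot'])"
```

```text
time: 3.55
tool_pos: [0.6341, -0.1595, 0.1101]
ee_rot: [3.14, 0.003, 2.31]
wrist_force: [0.7, 0.5, 0.2]
width: 0.0234
finger_force: 0.0
time: 4.8
tool_pos: [0.6383, -0.16, 0.1093]
ee_rot: [3.131, -0.007, 0.791]
wrist_force: [12.6, -1.7, -6.0]
width: 0.0114
finger_force: 30.1
[-0.2675615  -1.86908798  0.42192832] [ 3.13084475 -0.00742829  0.79099387]
```

```bash
python3 -m creep '.06 0 0 0 0;.06 0 0 0 0;.06 0 0 0 0;.06 0 0 -.035 0;.06 0 0 -.035 0;.06 0 0 -.035 0;.06 0 0 -.035 .12;.06 0 0 0 .12;.06 0 0 0 .12;.06 0 0 0 .12;.06 0 0 0 .12;.06 0 0 0 .12;.06 0 0 0 .07;.06 0 0 0 0'
python3 - <<'E'
from h import *
s=snapshot("wrist");cv2.imwrite("pics/w2.png",s["color"])
np.save("w2.npy",s,allow_pickle=True)
s=snapshot("top");np.save("t2.npy",s,allow_pickle=True)
E
python3 go.py .5886 -.3087 .2 0
```

```text
time: 5.97
tool_pos: [0.6328, -0.1595, 0.2479]
ee_rot: [3.141, 0.0, -0.002]
wrist_force: [-0.2, -0.5, -0.7]
width: 0.06
finger_force: 0.0
turn 0.001  dx -0.0443 dy 0.1493 dz 0.0479  n@.035=4.7 q6=1.24
```

View pics/w2.png

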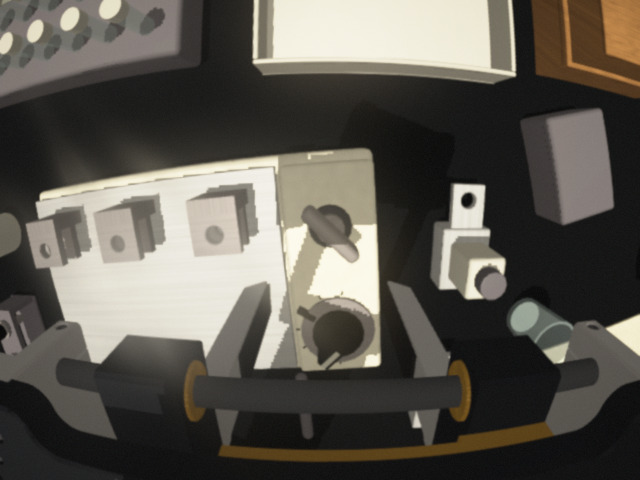

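The wing now runs from (308,212) to (350,256), which fits being bottomed. Carrier A's eye is at (468,200) and its cap at (490,283). Forks 1 to 3 have their holes at (42,250), (117,243) and (214,235).

Run:
```python
from h import *
np.set_printoptions(precision=4,suppress=True)
s=np.load("w2.npy",allow_pickle=True).item()
w=fcast(s,[(308,212),(350,256)],.118);print('wing',w.mean(0),np.arctan2(*(w[0]-w[1])[1::-1]))
f=fcast(s,[(42,250),(117,243),(214,235)],.11);print(f,np.arctan2(f[2,0]-f[0,0],f[0,1]-f[2,1]))
e=fcast(s,(468,200),.036)[0];c=fcast(s,(490,283),.118)[0];print('A',e,c,np.arctan2(*(e-c)[1::-1]),np.linalg.norm((e-c)[:2]))
# top: cap (grey 28mm) check of A,B,C via original eye positions still dark?
t=np.load("t2.npy",allow_pickle=True).item()
crop(t,400,160,60,140,4,"pics/tmp.png")
g=cv2.cvtColor(t["color"],cv2.COLOR_BGR2GRAY)
for n,(x,y) in dict(A=(428,182),B=(427.4,253),C=(165.2,199.8)).items():
    x,y=int(x),int(y);print(n);print(g[y-3:y+5,x-4:x+6])
```

```text
wing [ 0.6396 -0.1623  0.118 ] 0.7474888121757514
[[ 0.6231  0.14    0.11  ]
 [ 0.6304  0.036   0.11  ]
 [ 0.6373 -0.0638  0.11  ]] 0.06975395019125646
A [ 0.6572 -0.3105  0.036 ] [ 0.595  -0.3074  0.118 ] -0.048842541992561016 0.062209907664024074
A
[[200 199 193 182 174 175 184 196 201 198]
 [201 193 165 129 104 117 147 181 198 201]
 [200 182 106  51  38  57 105 158 193 199]
 [197 176  86  29  23  28  74 145 191 200]
 [199 180 102  42  31  32  71 138 192 198]
 [200 191 150  95  61  72 113 163 196 200]
 [201 199 187 159 138 143 165 191 201 198]
 [201 201 199 197 194 192 196 200 201 199]]
B
[[204 205 198 181 169 168 182 194 204 205]
 [204 201 174 113  80  84 114 164 200 205]
 [206 193 136  61  35  40  69 134 189 205]
 [205 191 108  46  32  39  56 111 171 203]
 [206 192 124  52  37  39  50 110 173 202]
 [205 197 160 100  64  62  77 134 189 204]
 [207 204 194 162 145 141 149 178 204 206]
 [206 206 204 201 198 197 198 204 206 206]]
C
[[188 187 187 181 176 177 184 191 189 182]
 [188 183 164 144 131 134 154 179 189 185]
 [181 170 130 100  78  76  94 147 187 189]
 [173 154 102  70  57  57  66 129 183 189]
 [184 150  95  61  57  49  68 128 186 190]
 [189 169 110  66  58  59  90 146 189 190]
 [191 180 149 105  94 106 140 173 193 193]
 [192 191 180 160 155 159 181 190 194 192]]
```

```bash
python3 -m creep '.07 -.0085 .03 0 0;.07 -.0085 .03 0 0;.07 -.0085 .03 0 0;.07 -.0085 .03 0 0;.07 -.0085 .0295 0 0;.07 0 0 .035 0;.07 0 0 .035 0;.07 0 0 .035 0;.07 0 0 .035 0;.07 0 0 .033 0;.0 0 0 0 0;0 0 0 0 0;0 0 0 0 0;0 0 0 0 0;0 0 0 0 0;0 0 0 0 0;0 0 0 0 0'; python3 -m creep '0 0 0 -.03 0;0 0 0 -.03 0;0 0 0 -.03 0;0 0 0 -.03 0;0 0 0 -.03 0;0 0 0 0 0';  python3 - <<'E'
from h import *
np.set_printoptions(precision=4,suppress=True)
yS=.0765
f3=np.array([.6368,-.0633])
u=np.array([np.cos(yS),np.sin(yS)])
for b in(.055,0): print(f3-(.065+b)*u)
E
```

```text
time: 7.48
tool_pos: [0.5924, -0.31, 0.0786]
ee_rot: [3.138, -0.006, -0.0]
wrist_force: [-0.1, -1.1, 6.7]
width: 0.0399
finger_force: 30.0
time: 7.98
tool_pos: [0.5929, -0.3101, 0.2332]
ee_rot: [3.135, -0.011, 0.0]
wrist_force: [-0.1, -0.2, -0.6]
width: 0.04
finger_force: 30.0
[ 0.5172 -0.0725]
[ 0.572  -0.0683]
```

Run:
```python
from h import *
s=snapshot("wrist");cv2.imwrite("pics/w3.png",s["color"]);np.save("w3.npy",s,allow_pickle=True)
o=get_obs();print(o["wrist_force"],o["wrist_torque"])
```

```text
[-0.01973902  0.97501334 -4.10635255] [-0.05871679  0.17312582  0.00426184]
```

View pics/w3.png

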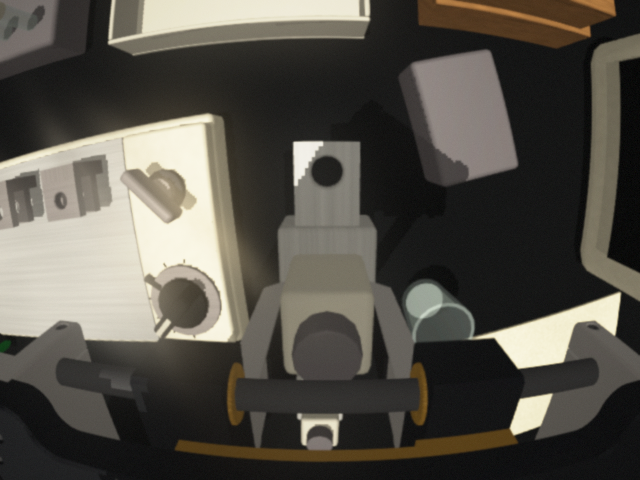

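The carrier is held square, with its eye at (327,171), and the weight reads 4.1 N.

```bash
cat > eye.py <<'E'
from h import *
# eye.py u v dz fork : eye of the held carrier in the tool frame, preinsert and insert TCP
import sys
np.set_printoptions(precision=4,suppress=True)
u,v,h=map(float,sys.argv[1:4]);k=int(sys.argv[4])
s=snapshot("wrist");o=get_obs();p=o["tool_pos"];w=o["ee_rot"][2]
e=fcast(s,(u,v),p[2]-h)[0]-p
x,y=np.cos(w)*e[0]+np.sin(w)*e[1],np.sin(w)*e[0]-np.cos(w)*e[1]
print("eye in tool",x,y)
f={1:(.6216,.1370),2:(.6292,.0372),3:(.6369,-.0633)}[k]
a=.0765;U=np.array([np.cos(a),np.sin(a)]);V=np.array([np.sin(a),-np.cos(a)])
for b in(.05,0): print(f-(x+b)*U-y*V*0)
E
python3 eye.py 327 171 .0426 3
```

```text
eye in tool 0.06571592979706734 0.0016603919086160828
[ 0.5215 -0.0721]
[ 0.5714 -0.0683]
```

```bash
python3 -m creep '0 0 0 0 -.0765;0 0 0 0 0'; python3 go.py .5215 -.0721 .233 .0765
```

```text
time: 8.25
tool_pos: [0.5894, -0.3079, 0.2204]
ee_rot: [-3.137, 0.006, 0.078]
wrist_force: [-0.9, 0.0, -4.2]
width: 0.0398
finger_force: 30.0
turn 0.001  dx -0.0497 dy -0.2403 dz -0.0126  n@.035=7.0 q6=0.93
```

```bash
python3 -m creep '0 -.0062 -.03 0 0;0 -.0062 -.03 0 0;0 -.0062 -.03 0 0;0 -.0062 -.03 0 0;0 -.0062 -.03 0 0;0 -.0062 -.03 0 0;0 -.0062 -.03 0 0;0 -.0062 -.03 0 0;0 0 0 0 0;0 0 0 .03 0;0 0 0 .025 0;0 0 0 0 0;0 0 0 0 0;0 0 0 0 0'; python3 go.py .5215 -.0721 .1406 .0765
```

```text
time: 9.42
tool_pos: [0.523, -0.0736, 0.1698]
ee_rot: [-3.141, 0.001, 0.075]
wrist_force: [0.4, 0.4, -2.8]
width: 0.0397
finger_force: 30.0
turn -0.001  dx -0.0014 dy -0.0016 dz 0.0292  n@.035=0.8 q6=1.25
```

```bash
python3 -m creep '0 -.0014 -.0016 .012 0;0 0 0 .011 0;0 0 0 0 0;0 0 0 0 0;0 0 0 0 0'; python3 -m creep '0 0 0 .003 0;0 0 0 0 0;0 0 0 0 0';python3 -m creep '0 0 0 .003 0;0 0 0 0 0;0 0 0 0 0'
```

```text
time: 9.83
tool_pos: [0.5215, -0.0719, 0.147]
ee_rot: [-3.142, -0.0, 0.076]
wrist_force: [0.0, -0.3, -3.2]
width: 0.0404
finger_force: 30.0
time: 10.08
tool_pos: [0.5215, -0.0718, 0.144]
ee_rot: [-3.142, -0.0, 0.076]
wrist_force: [0.1, -0.2, -3.2]
width: 0.0398
finger_force: 30.0
time: 10.33
tool_pos: [0.5213, -0.0717, 0.1406]
ee_rot: [-3.141, 0.0, 0.076]
wrist_force: [-0.1, 0.7, -4.3]
width: 0.0397
finger_force: 30.0
```

```bash
python3 -m creep '0 0 0 .002 0;0 0 0 0 0;0 0 0 0 0';python3 -m creep '0 0 0 .002 0;0 0 0 0 0;0 0 0 0 0'; python3 -m creep '0 0 0 .002 0;0 0 0 0 0;0 0 0 0 0'
```

```text
time: 10.58
tool_pos: [0.5214, -0.0718, 0.1388]
ee_rot: [-3.141, 0.0, 0.076]
wrist_force: [0.2, 0.1, -3.5]
width: 0.0398
finger_force: 30.0
time: 10.83
tool_pos: [0.5215, -0.0718, 0.1386]
ee_rot: [3.141, -0.001, 0.076]
wrist_force: [-4.1, 1.4, 5.8]
width: 0.0399
finger_force: 30.0
time: 11.08
tool_pos: [0.5215, -0.0718, 0.1386]
ee_rot: [3.141, -0.002, 0.076]
wrist_force: [-6.9, 0.7, 13.1]
width: 0.04
finger_force: 30.0
```

```bash
python3 -m creep '0 0 0 -.0055 0;0 0 0 0 0;0 .015 0 0 0;0 .015 0 0 0;0 .01 0 0 0;0 0 0 0 0;0 0 0 0 0';python3 -m creep '0 .005 0 0 0;0 .005 0 0 0;0 0 0 0 0;0 0 0 0 0'; python3 -m creep '0 .002 0 0 0;0 0 0 0 0;0 0 0 0 0'
```

```text
time: 11.67
tool_pos: [0.561, -0.0686, 0.1392]
ee_rot: [-3.141, 0.002, 0.077]
wrist_force: [0.0, -0.4, -3.1]
width: 0.0396
finger_force: 30.0
time: 12.0
tool_pos: [0.5713, -0.068, 0.1404]
ee_rot: [-3.142, 0.0, 0.076]
wrist_force: [-0.8, -0.2, -3.4]
width: 0.0397
finger_force: 30.0
time: 12.25
tool_pos: [0.5732, -0.0678, 0.1405]
ee_rot: [-3.142, -0.0, 0.076]
wrist_force: [-1.5, 0.5, -2.9]
width: 0.0401
finger_force: 30.0
```

```bash
python3 -m creep '0 .0015 0 0 0;0 0 0 0 0;0 0 0 0 0'; python3 -m creep '0 .0015 0 0 0;0 0 0 0 0;0 0 0 0 0'
```

```text
time: 12.5
tool_pos: [0.5748, -0.0677, 0.1404]
ee_rot: [-3.142, -0.0, 0.076]
wrist_force: [0.8, 0.1, -2.4]
width: 0.0397
finger_force: 30.0
time: 12.75
tool_pos: [0.5751, -0.0677, 0.1404]
ee_rot: [-3.141, 0.003, 0.076]
wrist_force: [-5.3, 0.3, -0.8]
width: 0.0396
finger_force: 30.0
```

```bash
python3 -m creep '0 -.0022 0 0 0;0 0 0 .002 0;0 0 0 0 0;.06 0 0 0 0;.06 0 0 0 0;.06 0 0 0 0;.06 0 0 0 0'; python3 -m creep '.06 0 0 -.03 0;.06 0 0 -.035 0;.06 0 0 -.035 0;.06 0 0 0 0;.06 0 0 0 0'
python3 - <<'E'
from h import *
s=snapshot("wrist");np.save("w4.npy",s,allow_pickle=True);a=s["color"]
cv2.imwrite("pics/w4.png",np.hstack([cv2.resize(a[100:250,230:430],(800,600),interpolation=cv2.INTER_CUBIC)]))
E
python3 go.py .383 -.301 .2 -.0315
```

```text
time: 13.33
tool_pos: [0.5745, -0.0678, 0.1389]
ee_rot: [3.141, -0.001, 0.076]
wrist_force: [-0.5, 0.5, -0.4]
width: 0.0593
finger_force: 0.0
time: 13.75
tool_pos: [0.5756, -0.068, 0.2422]
ee_rot: [3.14, -0.007, 0.076]
wrist_force: [0.3, -0.4, -0.6]
width: 0.0599
finger_force: 0.0
turn 0.108  dx -0.1841 dy 0.2391 dz 0.0395  n@.035=8.7 q6=1.28
```

View pics/w4.png

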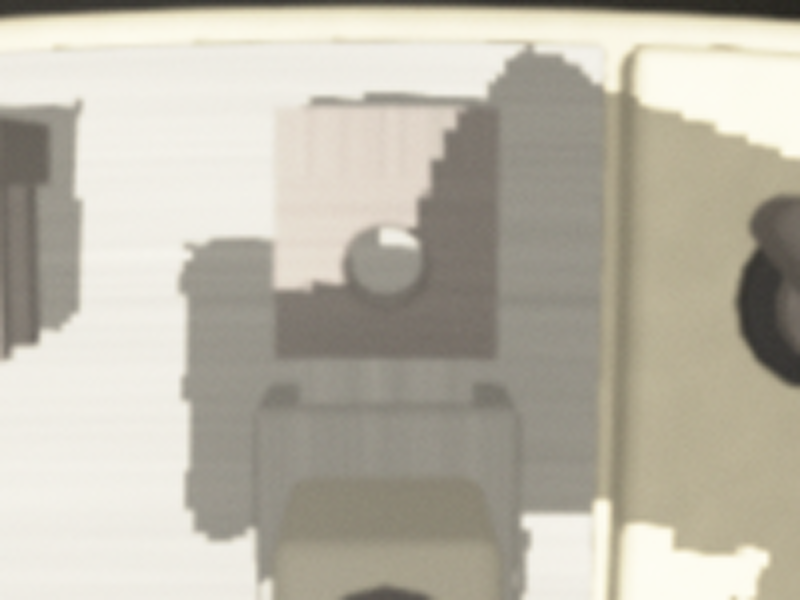

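The forked eye shows clear through the hole, and block and fork share the centre column 386, so the fit is good. Next is carrier B.

```bash
cat > eyes.py <<'E'
from h import *
s=snapshot("top");g=cv2.cvtColor(s["color"],cv2.COLOR_BGR2GRAY)
for n,(x,y) in dict(B=(427,253),C=(165,200)).items():
    m=(g[y-6:y+7,x-6:x+7]<110);v,u=np.nonzero(m);print(n,m.sum(),u.mean()+x-6,v.mean()+y-6)
E
python3 -m creep '.07 0 0 0 .1;.07 -.0184 .0239 0 0;.07 -.0184 .0239 0 0;.07 -.0184 .0239 0 0;.07 -.0184 .0239 0 0;.07 -.0184 .0239 0 0;.07 -.0184 .0239 0 0;.07 -.0184 .0239 0 0;.07 -.0184 .0239 0 0;.07 -.0184 .0239 0 0;.07 -.0184 .0239 0 0;.07 0 0 0 0;.07 0 0 0 0'; python3 eyes.py;python3 go.py .384 -.3013 .075 -.024
```

```text
time: 14.88
tool_pos: [0.3832, -0.3026, 0.2363]
ee_rot: [-3.139, 0.002, -0.027]
wrist_force: [0.2, 0.4, -0.6]
width: 0.07
finger_force: 0.0
B 146 427.0 253.77397260273972
C 26 164.1153846153846 199.6153846153846
turn -0.001  dx 0.0001 dy -0.0006 dz 0.1616  n@.035=4.6 q6=0.81
```

```bash
cat >> h.py <<'E'
def fproj(s,p):
    E=s["extrinsics"];q=E[:3,:3]@np.asarray(p,float)+E[:3,3];r=np.hypot(q[0],q[1]);k=s["fx"]*np.arctan2(r,q[2])/r
    return np.array([q[0]*k+s["cx"],q[1]*k+s["cy"]])
E
python3 - <<'E'
from h import *
s=snapshot("wrist");g=cv2.cvtColor(s["color"],cv2.COLOR_BGR2GRAY)
u=fproj(s,(.4485,-.3031,.036));print(u)
x,y=u.astype(int);w=g[y-14:y+15,x-14:x+15];print(w[::3,::3])
E
```

```text
[326.27461856 158.22885853]
[[233 237 237 232 234 235 191 122 128 125]
 [234 236 237 233 232 168 113 119 126 128]
 [228 231 230 204  88  32  28  42 108 127]
 [123 126 126  64  24  26  22  23  52 122]
 [123 126 119  36  25  27  26  24  26 113]
 [122 127 117  38  26  22  26  24  31 115]
 [120 126 124  81  24  27  25  25  61 126]
 [117 127 125 119  86  51  44  76 118 128]
 [121 126 126 122 124 123 119 123 127 128]
 [120 126 125 122 126 126 121 122 126 127]]
```

```bash
python3 -m creep '.07 0 0 .032 0;.07 0 0 .032 0;.07 0 0 .032 0;.07 0 0 .032 0;.07 0 0 .032 0;.07 0 0 0 0;0 0 0 0 0;0 0 0 0 0;0 0 0 0 0;0 0 0 0 0;0 0 0 0 0;0 0 0 0 0;0 0 0 0 0'; python3 -m creep '0 0 0 -.03 0;0 0 0 -.03 0;0 0 0 -.03 0;0 0 0 -.03 0;0 0 0 -.03 -.1;0 0 0 0 0;0 0 0 0 0'
python3 - <<'E'
from h import *
s=snapshot("wrist");g=cv2.cvtColor(s["color"],cv2.COLOR_BGR2GRAY)
c=cv2.HoughCircles(g[140:210,285:370],cv2.HOUGH_GRADIENT,1,30,param1=120,param2=12,minRadius=10,maxRadius=22);print(c+[285,140,0])
E
python3 go.py .5 .028 .23 .0765
```

```text
time: 16.07
tool_pos: [0.3855, -0.3031, 0.0804]
ee_rot: [3.14, -0.003, -0.024]
wrist_force: [0.2, 0.5, 6.2]
width: 0.0401
finger_force: 30.0
time: 16.65
tool_pos: [0.3847, -0.3028, 0.2287]
ee_rot: [3.14, -0.001, 0.074]
wrist_force: [-0.3, -0.6, -5.9]
width: 0.0396
finger_force: 30.0
[[[327.5        170.5         15.60000038]]]
turn -0.002  dx 0.1410 dy -0.3201 dz -0.0036  n@.035=10.0 q6=0.71
```

```bash
python3 -m creep '0 0 -.032 0 0;0 0 -.032 0 0;0 0 -.032 0 0;0 0 -.032 0 0;0 0 -.032 0 0;0 0 -.032 0 0;0 0 -.032 0 0;0 0 -.032 0 0;0 0 -.032 0 0;0 0 -.032 0 0;0 0 0 0 0;0 .031 0 0 0;0 .031 0 0 0;0 .031 0 0 0;0 .031 0 0 0;0 .03 0 0 0;0 0 0 0 0;0 0 0 0 0'; python3 go.py .5155 .028 .142 .0765
```

```text
time: 18.2
tool_pos: [0.5128, 0.0281, 0.2233]
ee_rot: [-3.141, 0.009, 0.075]
wrist_force: [-0.5, 0.0, -4.9]
width: 0.0399
finger_force: 30.0
turn -0.002  dx 0.0027 dy 0.0003 dz 0.0813  n@.035=2.3 q6=1.44
```

```bash
python3 -m creep '0 .002 0 .028 0;0 0 0 .028 0;0 0 0 .023 0;0 0 0 0 0;0 0 0 0 0;0 0 0 0 0'; python3 go.py .5663 .0319 .142 .0765
```

```text
time: 18.7
tool_pos: [0.5154, 0.0284, 0.1502]
ee_rot: [3.142, -0.001, 0.076]
wrist_force: [0.8, 0.5, -3.9]
width: 0.04
finger_force: 30.0
turn -0.001  dx 0.0510 dy 0.0004 dz 0.0082  n@.035=1.5 q6=1.44
```

```bash
python3 -m creep '0 0 0 .004 0;0 0 0 0 0;0 0 0 0 0;0 0 0 0 0'; python3 -m creep '0 0 0 .003 0;0 0 0 0 0;0 0 0 0 0;0 0 0 0 0'
```

```text
time: 19.03
tool_pos: [0.5159, 0.0286, 0.1462]
ee_rot: [3.141, -0.001, 0.076]
wrist_force: [-0.1, 0.0, -4.1]
width: 0.0399
finger_force: 30.0
time: 19.37
tool_pos: [0.5155, 0.0287, 0.1423]
ee_rot: [-3.141, 0.0, 0.076]
wrist_force: [0.2, -0.4, -4.0]
width: 0.0395
finger_force: 30.0
```

```bash
python3 -m creep '0 .015 .0006 0 0;0 .015 0 0 0;0 .013 0 0 0;0 .004 0 0 0;0 .003 0 0 0;0 0 0 0 0;0 0 0 0 0;0 0 0 0 0'; python3 -m creep '0 .002 0 0 0;0 0 0 0 0;0 0 0 0 0;0 0 0 0 0'; python3 -m creep '0 .0015 0 0 0;0 0 0 0 0;0 0 0 0 0;0 0 0 0 0'
```

```text
time: 20.03
tool_pos: [0.5649, 0.0318, 0.1423]
ee_rot: [-3.142, 0.001, 0.076]
wrist_force: [-0.2, -0.7, -4.8]
width: 0.0401
finger_force: 30.0
time: 20.37
tool_pos: [0.5672, 0.032, 0.1425]
ee_rot: [-3.141, 0.0, 0.076]
wrist_force: [-1.1, 0.1, -3.2]
width: 0.0396
finger_force: 30.0
time: 20.7
tool_pos: [0.5674, 0.0321, 0.1423]
ee_rot: [-3.141, 0.004, 0.076]
wrist_force: [-4.7, 0.6, -1.6]
width: 0.0398
finger_force: 30.0
```

```bash
python3 -m creep '0 -.0022 0 0 0;0 0 0 .003 0;0 0 0 0 0;0 0 0 0 0;.06 0 0 0 0;.06 0 0 0 0;.06 0 0 0 0;.06 0 0 -.03 0;.06 0 0 -.035 0;.06 0 0 -.035 0;.06 0 0 0 0;.06 0 0 0 0'; python3 eyes.py; python3 go.py .5295 .4294 .24 .283
```

```text
time: 21.7
tool_pos: [0.5685, 0.0319, 0.2429]
ee_rot: [3.141, -0.008, 0.076]
wrist_force: [-0.7, 0.3, -0.8]
width: 0.0598
finger_force: 0.0
B 169 427.0 253.0
C 26 164.1153846153846 199.6153846153846
turn -0.207  dx 0.0746 dy -0.3922 dz 0.0003  n@.035=11.4 q6=1.45
```

```bash
python3 -m creep '.07 0 0 0 -.082;.07 0 0 0 -.082;.07 .0044 -.0305 0 0;.07 .0044 -.0305 0 0;.07 .0044 -.0305 0 0;.07 .0044 -.0305 0 0;.07 .0044 -.0305 0 0;.07 .0044 -.0305 0 0;.07 .0044 -.0305 0 0;.07 .0044 -.0305 0 0;.07 .0044 -.0305 0 0;.07 .0044 -.0305 0 0;.07 .0044 -.0305 0 0;.07 .0044 -.0305 0 0;.07 .0044 -.0305 0 0;.07 0 0 0 0;.07 0 0 0 0;.07 0 0 0 0'; python3 go.py .529 .431 .0755 .24
python3 - <<'E'
from h import *
s=snapshot("wrist");np.save("w5.npy",s,allow_pickle=True);cv2.imwrite("pics/w5.png",s["color"])
E
```

```text
time: 23.25
tool_pos: [0.5277, 0.4299, 0.2373]
ee_rot: [3.14, 0.003, 0.24]
wrist_force: [0.7, 0.6, -0.0]
width: 0.0702
finger_force: 0.0
turn 0.000  dx 0.0015 dy -0.0008 dz 0.1618  n@.035=4.6 q6=1.93
```

View pics/w5.png

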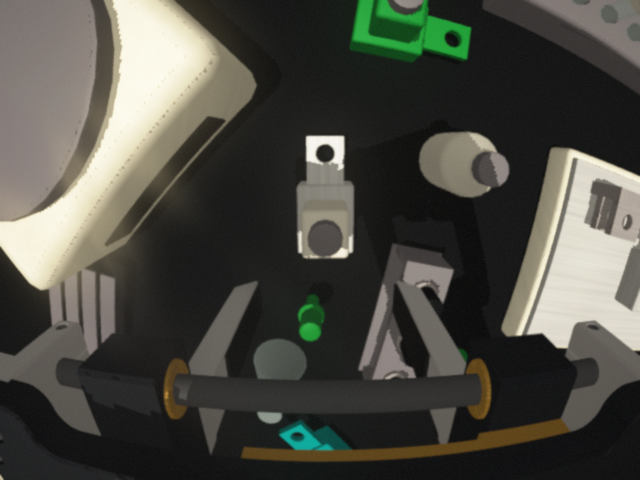

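Carrier C is upright and square in the picture, eye at (325,153) and cap at (325,238). The flask and the green pin stand clear of the fingers. I'll check its position against the prediction.

```bash
python3 - <<'E'
from h import *
s=np.load("w5.npy",allow_pickle=True).item()
e=fcast(s,(325,153),.036)[0];c=fcast(s,(325,238),.118)[0];print(e,c,np.arctan2(*(e-c)[1::-1]),e-np.array([.0657*np.cos(.24),.0657*np.sin(.24),0]))
E
python3 go.py .529 .431 .0755 .24
```

```text
[0.59479317 0.44693758 0.036     ] [0.53347225 0.43164607 0.118     ] 0.2443842131578961 [0.53097627 0.43132052 0.036     ]
turn -0.001  dx 0.0013 dy -0.0013 dz 0.1626  n@.035=4.6 q6=1.93
```

Yaw 0.24 and the position agree, so I'll grip it.

```bash
python3 -m creep '.07 .002 -.001 .032 0;.07 0 0 .032 0;.07 0 0 .032 0;.07 0 0 .032 0;.07 0 0 .032 0;.07 0 0 0 0;0 0 0 0 0;0 0 0 0 0;0 0 0 0 0;0 0 0 0 0;0 0 0 0 0;0 0 0 0 0;0 0 0 0 0'; python3 -m creep '0 0 0 -.03 0;0 0 0 -.03 0;0 0 0 -.03 0;0 0 0 -.03 0;0 0 0 -.03 0;0 0 0 -.02 .082;0 0 0 0 .082;0 0 0 0 0;0 0 0 0 0'
python3 - <<'E'
from h import *
s=snapshot("wrist");g=cv2.cvtColor(s["color"],cv2.COLOR_BGR2GRAY)
c=cv2.HoughCircles(g[140:210,285:370],cv2.HOUGH_GRADIENT,1,30,param1=120,param2=12,minRadius=10,maxRadius=22);print(c+[285,140,0])
E
python3 go.py .508 .1276 .26 .0765
```

```text
time: 24.38
tool_pos: [0.5309, 0.4325, 0.0821]
ee_rot: [-3.141, -0.004, 0.24]
wrist_force: [0.1, -1.4, 5.9]
width: 0.0396
finger_force: 30.0
time: 25.13
tool_pos: [0.5291, 0.4319, 0.2476]
ee_rot: [3.14, 0.003, 0.079]
wrist_force: [-0.6, 0.1, -4.1]
width: 0.04
finger_force: 30.0
[[[327.5        168.5         15.10000038]]]
turn 0.002  dx -0.0441 dy 0.3017 dz -0.0132  n@.035=8.7 q6=2.09
```

```bash
python3 -m creep '0 -.0046 .0302 0 0;0 -.0046 .0302 0 0;0 -.0046 .0302 0 0;0 -.0046 .0302 0 0;0 -.0046 .0302 0 0;0 -.0046 .0302 0 0;0 -.0046 .0302 0 0;0 -.0046 .0302 0 0;0 -.0046 .0302 0 0;0 -.0046 .0302 0 0;0 0 0 0 0;0 0 0 .03 0;0 0 0 .03 0;0 0 0 .025 0;0 0 0 0 0;0 0 0 0 0;0 0 0 0 0;0 0 0 0 0'; python3 go.py .506 .1276 .1437 .0765
```

```text
time: 26.68
tool_pos: [0.5082, 0.1279, 0.1667]
ee_rot: [-3.141, -0.004, 0.077]
wrist_force: [0.2, -0.1, -3.6]
width: 0.0397
finger_force: 30.0
turn 0.000  dx -0.0022 dy 0.0001 dz 0.0230  n@.035=0.7 q6=1.63
```

```bash
python3 -m creep '0 -.0015 0 .01 0;0 0 0 .008 0;0 0 0 0 0;0 0 0 0 0;0 0 0 0 0;0 0 0 0 0'; python3 go.py .558 .1315 .1437 .0765
```

```text
time: 27.18
tool_pos: [0.5055, 0.1274, 0.1467]
ee_rot: [-3.141, -0.001, 0.076]
wrist_force: [-0.1, 1.1, -4.2]
width: 0.0398
finger_force: 30.0
turn -0.000  dx 0.0526 dy -0.0001 dz 0.0030  n@.035=1.5 q6=1.63
```

```bash
python3 -m creep '0 0 0 .003 0;0 0 0 0 0;0 .015 0 0 0;0 .015 0 0 0;0 .015 0 0 0;0 .0055 0 0 0;0 0 0 0 0;0 0 0 0 0;0 0 0 0 0'; python3 -m creep '0 .0015 0 0 0;0 0 0 0 0;0 0 0 0 0;0 0 0 0 0'; python3 -m creep '0 .0015 0 0 0;0 0 0 0 0;0 0 0 0 0;0 0 0 0 0'
```

```text
time: 27.93
tool_pos: [0.5549, 0.1312, 0.1432]
ee_rot: [-3.142, 0.001, 0.076]
wrist_force: [-0.5, -0.1, -4.2]
width: 0.0399
finger_force: 30.0
time: 28.27
tool_pos: [0.557, 0.1314, 0.1435]
ee_rot: [-3.142, -0.0, 0.076]
wrist_force: [-0.1, -0.6, -4.3]
width: 0.0401
finger_force: 30.0
time: 28.6
tool_pos: [0.5587, 0.1314, 0.1434]
ee_rot: [-3.142, -0.0, 0.076]
wrist_force: [0.5, 0.0, -4.0]
width: 0.0397
finger_force: 30.0
```

```bash
python3 -m creep '0 .0015 0 0 0;0 0 0 0 0;0 0 0 0 0;0 0 0 0 0'; python3 -m creep '0 .0015 0 0 0;0 0 0 0 0;0 0 0 0 0;0 0 0 0 0'
```

```text
time: 28.93
tool_pos: [0.559, 0.1315, 0.1433]
ee_rot: [-3.142, 0.003, 0.076]
wrist_force: [-5.3, 0.5, -2.1]
width: 0.0398
finger_force: 30.0
time: 29.27
tool_pos: [0.5592, 0.1316, 0.1433]
ee_rot: [3.142, 0.006, 0.076]
wrist_force: [-8.7, -0.6, 0.1]
width: 0.0399
finger_force: 30.0
```

```bash
python3 -m creep '0 -.0038 0 0 0;0 0 0 .003 0;0 0 0 0 0;0 0 0 0 0;.06 0 0 0 0;.06 0 0 0 0;.06 0 0 0 0;.06 0 0 -.03 0;.06 0 0 -.035 0;.06 0 0 -.035 0;.06 0 0 -.03 0;.06 0 .033 0 0;.06 0 .033 0 0;.06 0 .034 0 0;.06 0 0 0 0;.06 0 0 0 0;.06 0 0 0 0'
python3 - <<'E'
from h import *
s=snapshot("wrist");np.save("w6.npy",s,allow_pickle=True);a=s["color"]
cv2.imwrite("pics/w6.png",cv2.resize(a[110:310,127:527],(800,400),interpolation=cv2.INTER_CUBIC))
for f in((.6216,.1370),(.6292,.0372),(.6369,-.0633)): print(fproj(s,(*f,.11)))
E
```

```text
time: 30.68
tool_pos: [0.5657, 0.0319, 0.2701]
ee_rot: [-3.141, -0.0, 0.076]
wrist_force: [-0.3, 0.2, 0.6]
width: 0.0598
finger_force: 0.0
[212.61493691 163.95476061]
[325.59647158 161.49135342]
[439.57509755 164.17411768]
```

View pics/w6.png

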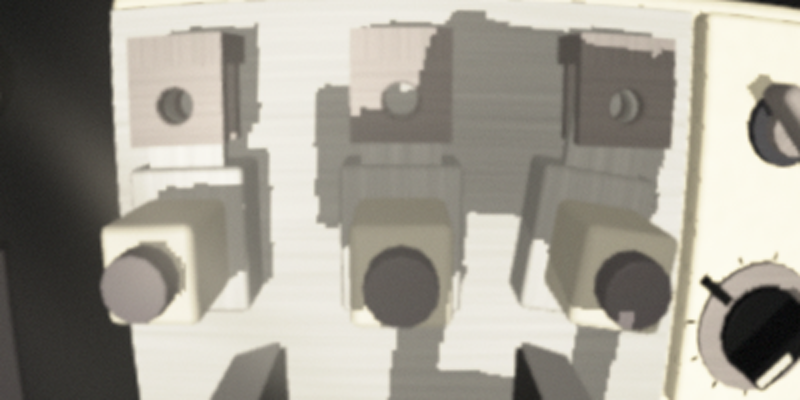

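All three tongues sit in their forks, with hole pixels at (214,162), (327,159) and (440,162), within 2 px of prediction. Pins are next.

```bash
python3 - <<'E'
from h import *
s=np.load("w6.npy",allow_pickle=True).item()
print(fcast(s,[(214,162.5),(327.3,159),(440,162.5)],.11))
E
python3 go.py .4842 .3174 .2 .0765
```

```text
[[ 0.62294288  0.13574586  0.11      ]
 [ 0.6314636   0.03591058  0.11      ]
 [ 0.63843372 -0.06352166  0.11      ]]
turn 0.001  dx -0.0594 dy -0.2903 dz 0.0702  n@.035=8.7 q6=1.45
```

```bash
python3 -m creep '.05 -.0066 -.0323 0 0;.05 -.0066 -.0323 0 0;.05 -.0066 -.0323 0 0;.05 -.0066 -.0323 0 0;.05 -.0066 -.0323 0 0;.05 -.0066 -.0323 0 0;.05 -.0066 -.0323 0 0;.05 -.0066 -.0323 0 0;.05 -.0066 -.0323 0 0;.05 0 0 .03 0;.05 0 0 .03 0;.05 0 0 0 0;.05 0 0 0 0;.05 0 0 0 0'
python3 - <<'E'
from h import *
s=snapshot("wrist");np.save("w7.npy",s,allow_pickle=True);a=s["color"]
for p in((.4842,.3174),(.4296,.3148)): print(fproj(s,(*p,.1)))
cv2.imwrite("pics/w7.png",a[150:400,170:490])
E
python3 go.py .4842 .3174 .088 .0765
```

```text
time: 31.9
tool_pos: [0.4844, 0.3177, 0.2119]
ee_rot: [-3.141, -0.002, 0.077]
wrist_force: [0.1, 0.4, 1.0]
width: 0.05
finger_force: 0.0
[326.3562493  249.13336846]
[324.30276059 313.46976572]
turn -0.000  dx -0.0008 dy 0.0002 dz 0.1249  n@.035=3.6 q6=1.98
```

View pics/w7.png

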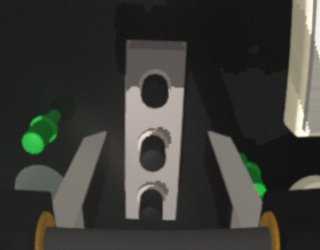

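The pin tops are the lower ends of the dark blobs. Pin 0's top at crop (155,98) matches the prediction (156,99), so I'll grip it.

```bash
python3 -m creep '.05 -.0008 0 .031 0;.05 0 0 .031 0;.05 0 0 .031 0;.05 0 0 .027 0;.05 0 0 .002 0;.05 0 0 0 0;0 0 0 0 0;0 0 0 0 0;0 0 0 0 0;0 0 0 0 0;0 0 0 0 0;0 0 0 0 0'; python3 -m creep '0 0 0 -.03 0;0 0 0 -.03 0;0 0 0 -.03 0;0 0 0 -.03 0;0 0 0 -.035 0;0 0 0 -.025 0;0 0 0 0 0;0 0 0 0 0;0 0 0 0 0'; python3 go.py .6225 .1372 .26 .0765
```

```text
time: 32.95
tool_pos: [0.4842, 0.3177, 0.0901]
ee_rot: [-3.14, -0.003, 0.076]
wrist_force: [0.3, 0.6, 3.8]
width: 0.0215
finger_force: 30.0
time: 33.7
tool_pos: [0.4828, 0.3166, 0.2665]
ee_rot: [3.14, 0.003, 0.076]
wrist_force: [-0.2, 0.1, -1.2]
width: 0.0214
finger_force: 30.0
turn -0.000  dx 0.1256 dy 0.1895 dz 0.0065  n@.035=6.5 q6=1.98
```

```bash
python3 -m creep '0 .0157 .0237 0 0;0 .0157 .0237 0 0;0 .0157 .0237 0 0;0 .0157 .0237 0 0;0 .0157 .0237 0 0;0 .0157 .0237 0 0;0 .0157 .0237 0 0;0 .0157 .0237 0 0;0 0 0 0 0;0 0 0 .03 0;0 0 0 .03 0;0 0 0 0 0;0 0 0 0 0;0 0 0 0 0'; python3 go.py .6225 .1372 .14 .0765;  python3 - <<'E'
from h import *
s=snapshot("wrist");np.save("w8.npy",s,allow_pickle=True);a=s["color"]
print(fproj(s,(.6225,.1372,.11)))
cv2.imwrite("pics/w8.png",cv2.resize(a[150:350,227:427],(600,600),interpolation=cv2.INTER_CUBIC))
E
```

```text
time: 34.87
tool_pos: [0.6228, 0.1378, 0.2084]
ee_rot: [-3.142, 0.001, 0.077]
wrist_force: [0.4, -0.3, -0.2]
width: 0.0216
finger_force: 30.0
turn 0.000  dx -0.0004 dy 0.0006 dz 0.0684  n@.035=2.0 q6=1.62
[326.56557138 254.22110992]
```

View pics/w8.png

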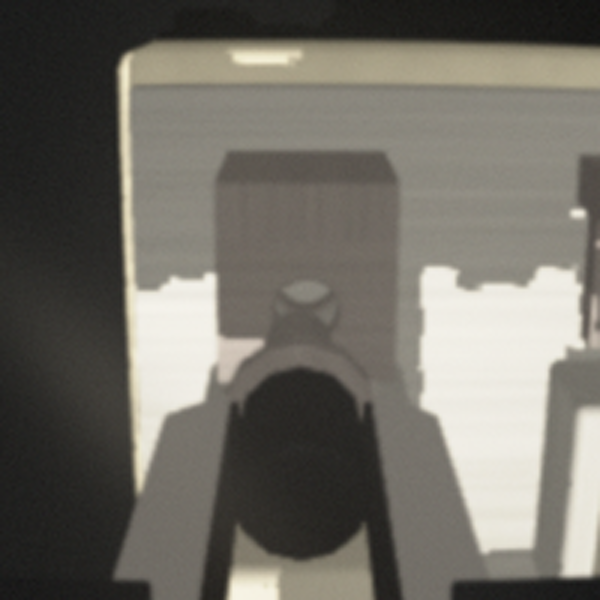

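The pin is over fork1's hole. The fork's centre column is 307 in the crop and the pin's is about 302, so I'll shift about 0.8 mm right and lower it.

```bash
python3 -m creep '0 -.0003 .001 .008 0;0 0 0 .008 0;0 0 0 0 0;0 0 0 0 0'; python3 -m creep '0 0 0 .008 0;0 0 0 .008 0;0 0 0 0 0;0 0 0 0 0'; python3 -m creep '0 0 0 .008 0;0 0 0 .008 0;0 0 0 0 0;0 0 0 0 0'
```

```text
time: 35.25
tool_pos: [0.6225, 0.1365, 0.1918]
ee_rot: [-3.142, 0.001, 0.076]
wrist_force: [0.6, 0.5, -0.2]
width: 0.0215
finger_force: 30.0
time: 35.58
tool_pos: [0.6215, 0.1363, 0.1746]
ee_rot: [3.141, 0.004, 0.076]
wrist_force: [-2.2, -0.7, -2.3]
width: 0.0215
finger_force: 30.0
time: 35.92
tool_pos: [0.6216, 0.1363, 0.1586]
ee_rot: [3.142, 0.004, 0.076]
wrist_force: [-3.9, -0.5, -3.9]
width: 0.0212
finger_force: 30.0
```

```bash
python3 -m creep '0 -.001 0 .008 0;0 0 0 .006 0;0 0 0 0 0;0 0 0 0 0'; python3 -m creep '0 0 0 .004 0;0 0 0 0 0;0 0 0 0 0;0 0 0 0 0'; python3 -m creep '0 0 0 .003 0;0 0 0 0 0;0 0 0 0 0'
```

```text
time: 36.25
tool_pos: [0.6213, 0.1364, 0.1456]
ee_rot: [-3.141, 0.002, 0.076]
wrist_force: [-3.6, -0.1, -3.2]
width: 0.0214
finger_force: 30.0
time: 36.58
tool_pos: [0.6213, 0.1363, 0.1426]
ee_rot: [3.142, 0.001, 0.076]
wrist_force: [-4.4, -1.6, -0.2]
width: 0.0212
finger_force: 30.0
time: 36.83
tool_pos: [0.6213, 0.1363, 0.1403]
ee_rot: [3.142, 0.001, 0.076]
wrist_force: [-5.5, -0.9, 1.2]
width: 0.0213
finger_force: 30.0
```

```bash
python3 -m creep '0 0 0 .002 0;0 0 0 0 0;0 0 0 0 0'; python3 -m creep '0 0 0 .002 0;0 0 0 0 0;0 0 0 0 0;.04 0 0 0 0;.04 0 0 0 0;.04 0 0 0 0;.04 0 0 -.02 0;.04 0 0 -.03 0;.04 0 0 -.03 0;.04 0 0 -.03 0;.04 0 0 0 0;.04 0 0 0 0'; python3 go.py .4296 .3148 .21 .0765
python3 - <<'E'
from h import *
s=snapshot("wrist");np.save("w9.npy",s,allow_pickle=True)
print(fproj(s,(.6213,.1363,.15)))
cv2.imwrite("pics/w9.png",s["color"][100:400,127:527])
E
```

```text
time: 37.08
tool_pos: [0.6214, 0.1364, 0.1403]
ee_rot: [3.142, -0.0, 0.076]
wrist_force: [-8.9, -1.2, 6.8]
width: 0.0216
finger_force: 30.0
time: 38.08
tool_pos: [0.6235, 0.1365, 0.2481]
ee_rot: [-3.141, -0.007, 0.076]
wrist_force: [0.1, -0.4, -0.5]
width: 0.0399
finger_force: 0.0
turn -0.000  dx -0.1798 dy -0.1926 dz 0.0381  n@.035=7.6 q6=1.62
[325.90434537 257.82480167]
```

View pics/w9.png

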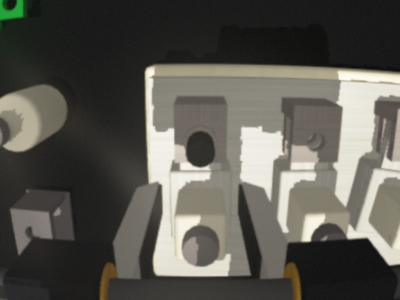

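Pin 1 is seated: flange down at TCP z 0.1403, against 0.140 predicted. Second pin.

```bash
python3 -m creep '.05 -.02 -.0214 0 0;.05 -.02 -.0214 0 0;.05 -.02 -.0214 0 0;.05 -.02 -.0214 0 0;.05 -.02 -.0214 0 0;.05 -.02 -.0214 0 0;.05 -.02 -.0214 0 0;.05 -.02 -.0214 0 0;.05 -.02 -.0214 0 0;.05 0 0 .03 0;.05 0 0 .03 0;.05 0 0 0 0;.05 0 0 0 0;.05 0 0 0 0'; python3 go.py .4296 .3148 .0885 .0765
```

```text
time: 39.3
tool_pos: [0.4279, 0.3146, 0.1853]
ee_rot: [3.141, 0.0, 0.076]
wrist_force: [0.5, -0.2, 0.0]
width: 0.05
finger_force: 0.0
turn -0.001  dx 0.0017 dy -0.0001 dz 0.0968  n@.035=2.8 q6=2.02
```

```bash
python3 -m creep '.05 .0017 0 .032 0;.05 0 0 .032 0;.05 0 0 .03 0;.05 0 0 .001 0;.05 0 0 0 0;0 0 0 0 0;0 0 0 0 0;0 0 0 0 0;0 0 0 0 0;0 0 0 0 0;0 0 0 0 0'; python3 -m creep '0 0 0 -.03 0;0 0 0 -.03 0;0 0 0 -.03 0;0 0 0 -.03 0;0 0 0 -.035 0;0 0 0 -.035 0;0 0 0 0 0;0 0 0 0 0;0 0 0 0 0'; python3 go.py .6286 .0366 .28 .0765
```

```text
time: 40.22
tool_pos: [0.4302, 0.3156, 0.092]
ee_rot: [-3.14, -0.003, 0.076]
wrist_force: [0.0, 0.6, 4.5]
width: 0.0219
finger_force: 30.0
time: 40.97
tool_pos: [0.429, 0.3146, 0.2793]
ee_rot: [3.141, 0.001, 0.076]
wrist_force: [0.3, 0.7, -1.7]
width: 0.0214
finger_force: 30.0
turn -0.000  dx 0.1778 dy 0.2924 dz -0.0007  n@.035=9.8 q6=2.02
```

```bash
python3 -m creep '0 .0178 .0292 0 0;0 .0178 .0292 0 0;0 .0178 .0292 0 0;0 .0178 .0292 0 0;0 .0178 .0292 0 0;0 .0178 .0292 0 0;0 .0178 .0292 0 0;0 .0178 .0292 0 0;0 .0178 .0292 0 0;0 .0178 .0292 0 0;0 0 0 0 0;0 0 0 .03 0;0 0 0 .03 0;0 0 0 .01 0;0 0 0 0 0;0 0 0 0 0;0 0 0 0 0'; python3 go.py .6286 .0366 .142 .0765
```

```text
time: 42.38
tool_pos: [0.6295, 0.0376, 0.2119]
ee_rot: [3.141, -0.002, 0.077]
wrist_force: [0.8, -0.2, -0.4]
width: 0.0214
finger_force: 30.0
turn 0.000  dx -0.0010 dy 0.0009 dz 0.0699  n@.035=2.0 q6=1.46
```

```bash
python3 -m creep '0 -.001 .0009 .01 0;0 0 0 .009 0;0 0 0 0 0;0 0 0 0 0'; python3 -m creep '0 0 0 .008 0;0 0 0 .008 0;0 0 0 0 0;0 0 0 0 0'; python3 -m creep '0 0 0 .008 0;0 0 0 .008 0;0 0 0 0 0;0 0 0 0 0'
```

```text
time: 42.72
tool_pos: [0.6276, 0.0363, 0.1905]
ee_rot: [-3.141, 0.002, 0.076]
wrist_force: [-0.3, -0.8, -0.9]
width: 0.0213
finger_force: 30.0
time: 43.05
tool_pos: [0.6276, 0.0363, 0.1742]
ee_rot: [-3.141, 0.002, 0.076]
wrist_force: [-0.2, 0.5, -0.6]
width: 0.021
finger_force: 30.0
time: 43.38
tool_pos: [0.6277, 0.0363, 0.1581]
ee_rot: [-3.141, 0.002, 0.076]
wrist_force: [0.2, 0.1, -0.8]
width: 0.0215
finger_force: 30.0
```

```bash
python3 -m creep '0 0 0 .008 0;0 0 0 .008 0;0 0 0 0 0;0 0 0 0 0'; python3 -m creep '0 0 0 .003 0;0 0 0 0 0;0 0 0 0 0'; python3 -m creep '0 0 0 .002 0;0 0 0 0 0;0 0 0 0 0'
```

```text
time: 43.72
tool_pos: [0.628, 0.0363, 0.1426]
ee_rot: [-3.141, 0.001, 0.076]
wrist_force: [-1.1, 0.6, -0.7]
width: 0.0211
finger_force: 30.0
time: 43.97
tool_pos: [0.6284, 0.0363, 0.1418]
ee_rot: [3.142, -0.002, 0.076]
wrist_force: [-1.9, -0.1, 4.8]
width: 0.0216
finger_force: 30.0
time: 44.22
tool_pos: [0.6285, 0.0363, 0.1418]
ee_rot: [3.141, -0.003, 0.076]
wrist_force: [-3.7, 0.0, 11.4]
width: 0.0213
finger_force: 30.0
```

Seated at 0.1418, as predicted. Release and fetch the third pin.

```bash
python3 -m creep '.04 0 0 0 0;.04 0 0 0 0;.04 0 0 0 0;.04 0 0 -.03 0;.04 0 0 -.035 0;.04 0 0 -.035 0;.04 0 0 0 0;.04 0 0 0 0'; python3 go.py .3756 .3123 .2 .0765
```

```text
time: 44.88
tool_pos: [0.6296, 0.0362, 0.2413]
ee_rot: [3.141, -0.006, 0.076]
wrist_force: [0.1, 0.3, -0.2]
width: 0.04
finger_force: 0.0
turn -0.000  dx -0.2321 dy -0.2947 dz 0.0413  n@.035=10.8 q6=1.46
```

```bash
python3 -m creep '.05 -.0194 -.0246 0 0;.05 -.0194 -.0246 0 0;.05 -.0194 -.0246 0 0;.05 -.0194 -.0246 0 0;.05 -.0194 -.0246 0 0;.05 -.0194 -.0246 0 0;.05 -.0194 -.0246 0 0;.05 -.0194 -.0246 0 0;.05 -.0194 -.0246 0 0;.05 -.0194 -.0246 0 0;.05 -.0194 -.0246 0 0;.05 -.0194 -.0246 0 0;.05 0 0 .03 0;.05 0 0 .02 0;.05 0 0 0 0;.05 0 0 0 0;.05 0 0 0 0'; python3 go.py .3756 .3123 .0885 .0765
```

```text
time: 46.3
tool_pos: [0.3737, 0.3127, 0.1883]
ee_rot: [3.141, 0.0, 0.076]
wrist_force: [0.3, -0.0, 0.4]
width: 0.05
finger_force: 0.0
turn -0.001  dx 0.0018 dy 0.0005 dz 0.0998  n@.035=2.9 q6=2.08
```

```bash
python3 -m creep '.05 .0018 .0005 .033 0;.05 0 0 .033 0;.05 0 0 .032 0;.05 0 0 .001 0;.05 0 0 0 0;0 0 0 0 0;0 0 0 0 0;0 0 0 0 0;0 0 0 0 0;0 0 0 0 0;0 0 0 0 0'; python3 -m creep '0 0 0 -.03 0;0 0 0 -.03 0;0 0 0 -.03 0;0 0 0 -.03 0;0 0 0 -.035 0;0 0 0 -.035 0;0 0 0 0 0;0 0 0 0 0;0 0 0 0 0'; python3 go.py .6362 -.0634 .28 .0765
```

```text
time: 47.22
tool_pos: [0.3762, 0.3133, 0.091]
ee_rot: [-3.14, -0.003, 0.076]
wrist_force: [-0.0, 1.0, 4.9]
width: 0.0212
finger_force: 30.0
time: 47.97
tool_pos: [0.375, 0.3122, 0.2782]
ee_rot: [3.141, 0.002, 0.076]
wrist_force: [0.9, 0.7, -1.9]
width: 0.021
finger_force: 29.9
turn -0.000  dx 0.2318 dy 0.3945 dz -0.0018  n@.035=13.1 q6=2.07
```

```bash
python3 -m creep '0 .0165 .0282 0 0;0 .0165 .0282 0 0;0 .0165 .0282 0 0;0 .0165 .0282 0 0;0 .0165 .0282 0 0;0 .0165 .0282 0 0;0 .0165 .0282 0 0;0 .0165 .0282 0 0;0 .0165 .0282 0 0;0 .0165 .0282 0 0;0 .0165 .0282 0 0;0 .0165 .0282 0 0;0 .0165 .0282 0 0;0 .0165 .0282 0 0;0 0 0 0 0;0 0 0 .035 0;0 0 0 .035 0;0 0 0 0 0;0 0 0 0 0;0 0 0 0 0'; python3 go.py .6362 -.0634 .141 .0765
```

```text
time: 49.63
tool_pos: [0.6359, -0.0632, 0.2101]
ee_rot: [-3.141, -0.0, 0.077]
wrist_force: [0.8, -0.6, 0.4]
width: 0.0212
finger_force: 29.9
turn 0.000  dx 0.0003 dy 0.0003 dz 0.0691  n@.035=2.0 q6=1.31
```

```bash
python3 -m creep '0 0 0 .01 0;0 0 0 .009 0;0 0 0 0 0;0 0 0 0 0'; python3 -m creep '0 0 0 .008 0;0 0 0 .008 0;0 0 0 0 0;0 0 0 0 0'; python3 -m creep '0 0 0 .008 0;0 0 0 .008 0;0 0 0 0 0;0 0 0 0 0'
```

```text
time: 49.97
tool_pos: [0.6357, -0.0634, 0.1904]
ee_rot: [-3.142, 0.0, 0.076]
wrist_force: [-0.2, -0.1, -1.3]
width: 0.0215
finger_force: 29.9
time: 50.3
tool_pos: [0.6353, -0.0635, 0.1731]
ee_rot: [-3.141, 0.002, 0.076]
wrist_force: [-0.3, -0.2, -0.2]
width: 0.0215
finger_force: 29.9
time: 50.63
tool_pos: [0.6353, -0.0635, 0.1571]
ee_rot: [-3.141, 0.002, 0.076]
wrist_force: [-0.6, 0.7, -0.6]
width: 0.0213
finger_force: 29.9
```

```bash
python3 -m creep '0 0 0 .008 0;0 0 0 .008 0;0 0 0 0 0;0 0 0 0 0'; python3 -m creep '0 0 0 .003 0;0 0 0 0 0;0 0 0 0 0;0 0 0 .001 0;0 0 0 0 0'; python3 -m creep '.04 0 0 0 0;.04 0 0 0 0;.04 0 0 0 0;.04 0 0 -.03 0;.04 0 0 -.035 0;.04 0 0 -.035 0;.04 0 0 0 0;.04 0 0 0 0'
python3 - <<'E'
from h import *
s=snapshot("wrist");np.save("w10.npy",s,allow_pickle=True)
cv2.imwrite("pics/w10.png",s["color"][60:480,0:640])
E
```

```text
time: 50.97
tool_pos: [0.6354, -0.0634, 0.1413]
ee_rot: [-3.141, 0.001, 0.076]
wrist_force: [-0.3, 0.2, -1.9]
width: 0.0214
finger_force: 30.0
time: 51.38
tool_pos: [0.6358, -0.0634, 0.1407]
ee_rot: [3.142, -0.001, 0.076]
wrist_force: [-4.5, 2.2, 7.9]
width: 0.0211
finger_force: 30.0
time: 52.05
tool_pos: [0.6373, -0.0641, 0.2416]
ee_rot: [3.14, -0.007, 0.076]
wrist_force: [0.7, 0.2, -0.5]
width: 0.0401
finger_force: 0.0
```

View pics/w10.png

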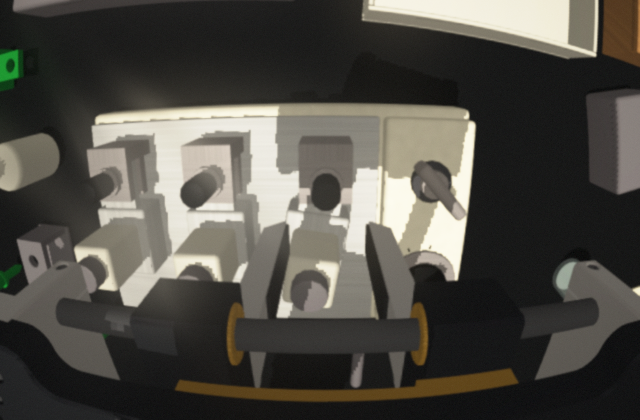

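All three pins are seated. The wing runs from (417,223) to (460,275) in full-image pixels, still bottomed. Now I'll back the screw off.

```bash
python3 - <<'E'
from h import *
s=np.load("w10.npy",allow_pickle=True).item()
w=fcast(s,[(417,223),(460,275)],.118);print('wing',w.mean(0),np.arctan2(*(w[0]-w[1])[1::-1]))
E
python3 -m creep '.05 0 0 0 -.12;.05 0 0 0 -.12;.05 0 0 0 -.12;.05 0 0 0 -.12;.05 0 0 0 -.12;.05 0 0 0 -.13;.05 0 0 0 0;.05 0 0 0 0'; python3 go.py .6385 -.161 .108 .81
```

```text
wing [ 0.64077694 -0.1580269   0.118     ] 0.8258801795765806
time: 52.77
tool_pos: [0.6351, -0.0635, 0.2358]
ee_rot: [-3.138, 0.002, 0.798]
wrist_force: [0.0, 0.8, -0.3]
width: 0.0505
finger_force: 0.0
turn -0.012  dx -0.0682 dy 0.0697 dz 0.1278  n@.035=4.6 q6=0.58
```

```bash
python3 -m creep '.05 -.017 .0174 0 -.01;.05 -.017 .0174 0 0;.05 -.017 .0174 0 0;.05 -.0172 .0175 0 0;.05 0 0 0 0;.05 0 0 .032 0;.05 0 0 .032 0;.05 0 0 .032 0;.05 0 0 .03 0;.05 0 0 0 0;0 0 0 0 0;0 0 0 0 0;0 0 0 0 0;0 0 0 0 0;0 0 0 0 0;0 0 0 0 0'; python3 -m creep '0 0 0 0 -.12;0 0 0 0 -.12;0 0 0 0 -.12;0 0 0 0 -.12;0 0 0 0 -.12;0 0 0 0 -.12;0 0 0 0 -.12;0 0 0 0 -.12;0 0 0 0 -.12;0 0 0 0 -.12;0 0 0 0 -.12;0 0 0 0 -.12;0 0 0 0 -.12;0 0 0 0 0;0 0 0 0 0;0 0 0 0 0'
```

```text
time: 54.1
tool_pos: [0.6393, -0.1606, 0.1141]
ee_rot: [3.141, -0.001, 0.811]
wrist_force: [-6.3, 5.3, 6.2]
width: 0.0137
finger_force: 3.8
time: 55.43
tool_pos: [0.6347, -0.1602, 0.114]
ee_rot: [-3.136, -0.009, 2.371]
wrist_force: [-13.9, 3.0, 8.8]
width: 0.0118
finger_force: 30.0
```

```bash
python3 -m creep '.05 0 0 0 0;.05 0 0 0 0;.05 0 0 0 0;.05 0 0 -.035 0;.05 0 0 -.035 0;.05 0 0 -.035 0;.05 0 0 0 .06;.05 0 0 0 0;.05 0 0 0 0'; python3 go.py .5225 -.168 .21 2.31;  python3 - <<'E'
from h import *
s=snapshot("wrist");np.save("w11.npy",s,allow_pickle=True)
cv2.imwrite("pics/w11.png",cv2.resize(s["color"][60:360,120:520],(800,600),interpolation=cv2.INTER_CUBIC))
E
```

```text
time: 56.18
tool_pos: [0.6393, -0.161, 0.2171]
ee_rot: [3.141, -0.0, 2.313]
wrist_force: [-0.6, 0.5, -0.1]
width: 0.0499
finger_force: 0.0
turn 0.003  dx 0.0735 dy -0.0910 dz 0.0071  n@.035=3.3 q6=-1.07
```

View pics/w11.png

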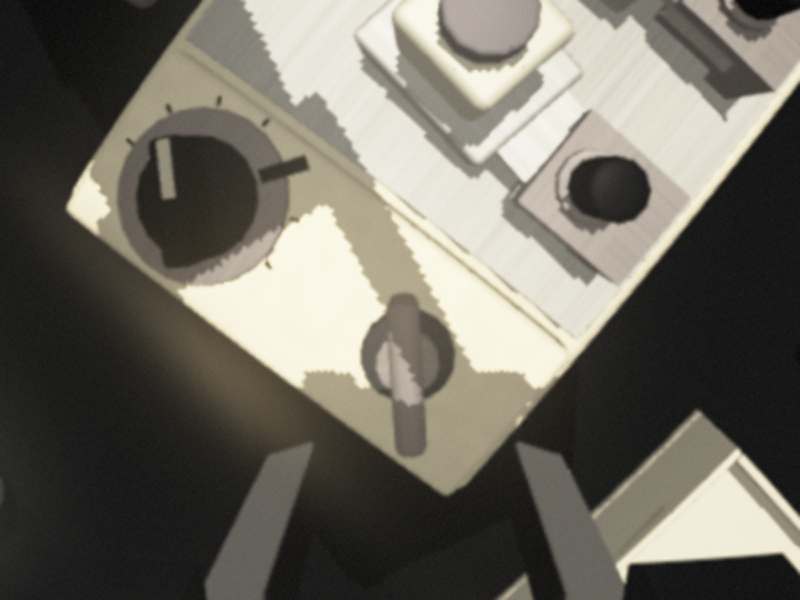

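The lock wing now runs from (405,295) to (410,455) in the crop. The dial pointer runs from (163,140) to (170,199), the index bar from (262,173) to (307,162), and the disc is centred at about (203,196).

Run:
```python
from h import *
np.set_printoptions(precision=4,suppress=True)
s=np.load("w11.npy",allow_pickle=True).item()
F=lambda u,v,z:fcast(s,(120+u/2,60+v/2),z)[0]
yw=lambda a,b:np.arctan2(*(a-b)[1::-1])
a,b=F(405,295,.118),F(410,455,.118);print('wing',(a+b)/2,yw(a,b),.077+np.pi-yw(a,b))
p,q=F(163,140,.114),F(170,199,.114);print('ptr',p,q,yw(p,q));print('bar ends',(F(162,135,.114)+F(180,266,.114))/2)
for z in(.07,.075,.08): print(F(203,196,z), [np.ptp([F(118,196,z)[i],F(288,196,z)[i]]) for i in(0,1)])
x=F(307,162,.078);y=F(262,173,.078);print('idx',yw(x,y),yw(x,F(203,196,.078)))
```

```text
wing [ 0.636  -0.1607  0.118 ] 2.341879524892787 0.876713128697006
ptr [ 0.5107 -0.1556  0.114 ] [ 0.527  -0.1704  0.114 ] 2.407199249733677
bar ends [ 0.5275 -0.1707  0.114 ]
[ 0.5278 -0.1711  0.07  ] [np.float64(0.05818467451806009), np.float64(0.04895067520210086)]
[ 0.5287 -0.17    0.075 ] [np.float64(0.05724034253417143), np.float64(0.04815621018860422)]
[ 0.5297 -0.1689  0.08  ] [np.float64(0.05629601055028288), np.float64(0.047361745175107606)]
idx 0.950821301627011 1.0187494493714888
```

```bash
python3 -m creep '.05 .0176 -.0223 0 0;.05 .0176 -.0223 0 0;.05 .0176 -.0223 0 0;.05 .0176 -.0223 0 0;.05 0 0 0 0;.05 0 0 .03 0;.05 0 0 .03 0;.05 0 0 .03 0;.05 0 0 .016 0;.05 0 0 0 0;0 0 0 0 0;0 0 0 0 0;0 0 0 0 0;0 0 0 0 0;0 0 0 0 0;0 0 0 0 0'; python3 go.py .526 -.1695 .111 2.31
```

```text
time: 57.57
tool_pos: [0.5261, -0.1697, 0.1124]
ee_rot: [3.142, 0.002, 2.311]
wrist_force: [1.6, 0.5, -0.2]
width: 0.0139
finger_force: 29.4
turn 0.001  dx 0.0002 dy 0.0001 dz 0.0014  n@.035=0.0 q6=-1.15
```

Gripped at width 0.014 with almost no side force. Turn 1.293.

```bash
python3 -m creep '0 0 0 0 .12;0 0 0 0 .12;0 0 0 0 .12;0 0 0 0 .12;0 0 0 0 .12;0 0 0 0 .12;0 0 0 0 .12;0 0 0 0 .12;0 0 0 0 .12;0 0 0 0 .12;0 0 0 0 .093;0 0 0 0 0;0 0 0 0 0;0 0 0 0 0;0 0 0 0 0'; python3 -m creep '.05 0 0 0 0;.05 0 0 0 0;.05 0 0 0 0;.05 0 0 -.03 0;.05 0 0 -.035 0;.05 0 0 -.035 0;.05 -.03 0 0 0;.05 -.03 0 0 0;.05 -.03 0 0 0;.05 0 0 0 0;.05 0 0 0 0;.05 0 0 0 0'
python3 - <<'E'
from h import *
for n in("wrist","top","scene"):
    s=snapshot(n);np.save(f"f_{n}.npy",s,allow_pickle=True)
    P=fproj if n=="wrist" else proj
    u=P(s,(.526,-.1695,.114));print(n,u)
    x,y=np.clip(u.astype(int),45,430);g=cv2.cvtColor(s["color"],cv2.COLOR_BGR2GRAY)
    print("\n".join("".join(" .:-=+*#%@"[v//26] for v in r) for r in (g[y-32:y+34:2,int(u[0])-36:int(u[0])+36] if n=="wrist" else g[y-14:y+15,int(u[0])-16:int(u[0])+17])))
E
```

```text
time: 58.82
tool_pos: [0.5272, -0.1695, 0.1124]
ee_rot: [3.138, -0.001, 1.02]
wrist_force: [5.6, -0.8, 1.2]
width: 0.014
finger_force: 29.8
time: 59.82
tool_pos: [0.4782, -0.2453, 0.2108]
ee_rot: [-3.14, -0.001, 1.018]
wrist_force: [-1.2, 0.7, -0.3]
width: 0.0502
finger_force: 0.0
wrist [327.37556803 127.89359955]
%@@@@@@@%#####################*+=--++***##*=--=+*#####################%@
@@@@@@%#####%%###############+-::-=#%@@@@@%+-::-=*######################
@@@@%#########%############*+=::::=#%@@@@@%+-:::-=+*####################
@@%#############%%#####*+=---::::-=*%@@@@@%+-::::::--=+*################
@%###%%#############*+=------::::--*%@@@@@%*-::::::::::-=+**############
##%%%%###########*=----------:::::-*%@@@@@%+-:::::::::::::--=+*#########
#%%%%%#########*=-----------:::::--*%@@@@@%*-::::::::::::::::-+*########
%%%%%%%%#####*+--------------::::--*%@@@@@%+-:::::::::::::::::--+*######
%%%%%%%%%###+=--------------::::::-*%@@@@@%*-::::::::::::::::::::-+*####
%%%%%%%%##*=----------------::::::-*%@@@@@%*-:::::::::::::::::::::-=*###
###%%%###*=-----------------::::::-+%@@@@@%*-:::::::::
[... 2962 characters left out ...]
....................
::..::........:.:-:..............
:...:.......:::.-+*+=:...........
.....:.......::..+@@@*=:.........
..............:..=@@@@@#+-:......
..........--......%@@@@@@%*=:....
.........:#+..::--=%@@@@@@@@*=:..
........:*@#:..-##=+**#%%@@@@@*+-
.......:*@@+:..:%@*::=+**###@@@@%
......:+##*=:...=%%=...-+**#@@@@@
.....:=##*=:.....#@#:...:=**#%@@@
....:=##*=:......-%%=:....+***%@@
...:=##*=:.....:..#@*-:::.-+**#@@
...=##*+-.........--:..::..=****+
..+%#**=:.:::.........::::.-****@
.=@%***=..:::..........:::.-*#**#
=@@#***=.::::....:...:..:::-****#
%@@#***=.:::::.....::...::.-****#
@@#****=.::::::......:.:::.=****#
@@#+***=::.::::...:....::.:*****%
@@%+***+-..:::::.:.......:=****+%
```

The pointer lines up with the thick index bar: tool yaw at release was 1.02 against a 1.018 target, and the top view agrees. The screw reads about 0.86 and the arm is clear, so I'll hand it in.

```bash
python3 -c "
from bench import *
print(close_job())"
```

```text
the job is handed in; nothing more can be done
None
```

The job is handed in, but the judge returned no verdict: by my measurements all three carriers are forked and pinned with heads seated, the lock screw was bottomed and then backed off to about 0.86 rad, the dial pointer is on the index (about 2.20 rad), and the arm never moved near the beaker or wash bottle.

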